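Pack cookies with a turner and roll the carton under the closing head

ROBOT

A 6-joint arm with a two-finger parallel gripper is mounted at the origin on the work surface. World frame = base frame: x ahead of the robot, y to its left, z up, the work surface at z = 0. Lengths are in m, angles in rad, forces in N, time in s.
With the tool pointing down it reaches from about 0.35 to 0.775 m from the base axis. Payload 5.5 kg.
Tool frame: the origin (TCP) lies at the very end of the fingers, on their centre line; the grasp point (between the pads) lies 19 mm behind it; z points along the fingers, y is the direction in which the jaws open and shut (so a half turn about z gives the same grasp; the last joint's range is limited). The gripper opens to 85 mm and grips with 20 to 120 N. Pads are 22 mm wide; open, the fingers measure 114 mm over their backs; the gripper's body (76 mm by 85 mm) begins 54 mm behind the grasp point. The pads swing forward as they close: fully open they stand 13 mm farther back than shut.
Start: joints at [-1.486, 0.313, 0.046, 1.304, 0, 1.431], TCP at [0.128, -0.561, 0.231] pointing down, gripper open.
Joint ranges: [-2.76, 2.76], [-0.86, 1.69], [-1.03, 1.26], [-2.2, 2.34], [-1.47, 1.5], [-3.14, 3.14]. Speed limits (rad/s): [2.57, 2.57, 3.14, 3.14, 3.14, 3.14].

INTERFACE

Orientations are given as a unit quaternion [w, x, y, z].
In Python, from workcell import get_state, imaging, env, spotter gives the robot as it stands.
- The arm moves only by the tool play_rows, never from a script. Its argument "moves" is a list of rows, each an object with "claw": the finger opening in cm, from 0 to 8.54; "delta_pos": the shift along the tool's x, y, z in cm, a list of three; "twist": the turn about the tool's z in degrees. A call has 1 to 12 rows; each row is the pose to reach, as a shift and turn from the pose commanded when the call began, along the tool's axes at that moment; what a row does not reach only later rows make up. A row lasts 1/8 s, in which the tool goes at most 62.5 mm and 10.7 degrees, less where a joint would pass 70% of its speed; a pose out of reach is approached as far as the arm can. A call with a gripper value outside its range is refused whole. The fingers move at their own pace and stop on an object; "force" is the grip in N (left out, the last holds). Time passes only in rows, so rows that repeat a pose let the fingers close. It gives the time, the measured TCP pose, the force and the opening at its end, in the units of the state.
- get_state(): the state, without advancing time (a new reading comes with each control period).
- imaging.read_camera(name): name is "side" or "top"; returns the picture (480x640x3 uint8, red, green, blue); there is no depth.
- imaging.camera_info(name): a dict with "fx", "fy", "cx", "cy" (pixels), "world_to_cam" (4x4, takes a point from world to camera coordinates). Camera axes: x right, y down, z forward; pixel columns grow to the right and rows downward; lengths in m; the calibration is good to about 2 mm. A picture is of the moment at which its call begins. camera_info takes no time and is no camera call.
- env.hand_in(): hands the job in, once; it reports no verdict.
Trained networks look in the newest picture that a camera, given by its name, has taken for a name from the list of things; names that differ only in an ending like _2 or _b are one class to them, and where a whole thing is asked for, a point or a joint stands for the part that bears it (a point fixed in the world has none). Each returns a list of dicts, best first, with "conf" (0 to 1); they miss things now and then, are a little off and sometimes report something else, mostly with a low value. They report only what shows in the picture. A call takes as long as a camera call. They do not tell look-alikes from the thing itself.
- spotter.spot_in(camera, query): "extent" ([left, top, right, bottom] in pixels, round what is visible of it).
The state is a dict: "clock": time; "joint_pos": joint angles; "qvel": joint speeds; "tau": joint torques, N m; "tcp_pos": TCP position; "orientation": TCP orientation; "wrist_force": force on the tool from outside, world axes, zero at the start; "ft_torque": the same for the moment, N m; "finger_gap": finger opening in m.
Only numpy, scipy, OpenCV 4.12 (cv2) and the standard library are available. Lean on these libraries where they do the work, as an engineer would, in place of code of your own. Each camera call takes 0.05 s, during which the arm holds its last target. There are 200 camera calls.

TASK

Pick up the turner from its rest and use it to lift each cookie off the cookie sheet and tip it into the shallow white carton waiting on the roller track, so that all of them lie flat, chip side up, side by side on its bottom; your fingers must not touch the cookies. When every cookie is in, push the carton along the rollers into the bay until it is fully home against the end stop, and lay the turner back in its rest as you found it. Leave the jar, the dredger and the glove box where they stand.

Things in the scene. Friction and masses are not known exactly. Their poses are not given: they have to be found in the camera images.
- cookie1: a round baked cookie, 68 mm across and 11 mm thick, 45 g, light brown with dark chips on top. Its lowest 3.5 mm tapers in to a flat underside 52 mm across. Origin at the centre of its underside, z up through its top. On the cookie sheet at the start. Two or three cookies are present; an absent one has no pose.
- cookie2: a round baked cookie, 68 mm across and 11 mm thick, 45 g, light brown with dark chips on top. Its lowest 3.5 mm tapers in to a flat underside 52 mm across. Origin at the centre of its underside, z up through its top. On the cookie sheet at the start. Two or three cookies are present; an absent one has no pose.
- cookie3: a round baked cookie, 68 mm across and 11 mm thick, 45 g, light brown with dark chips on top. Its lowest 3.5 mm tapers in to a flat underside 52 mm across. Origin at the centre of its underside, z up through its top. On the cookie sheet at the start. Two or three cookies are present; an absent one has no pose.
- sheet: rimless aluminium cookie sheet, fixed, 340 mm along its x, 220 mm along its y, top 6 mm above the bench. Only its -y edge is raised: a lip with its inner face at y = -110 mm, standing 12 mm above the sheet; a cookie can be pushed up against it. The other edges are flat and open. Origin at the centre of the underside, on the bench.
- turner_grip (a point): the place to grip on the turner (cranked steel spatula, wooden handle, 140 g): the centre of the handle's section. x points to the blade, z up when the blade lies flat. The handle is a straight bar parallel to the blade, 20 mm wide (y), 24 mm high (z), from 75 mm behind this point to 45 mm ahead. The blade's underside is 55 mm lower. It starts lying in its rest.
- turner_nose (a point): middle of the front edge of the turner's blade, on its underside: 150 mm ahead of and 55 mm below turner_grip, same axes. The blade is smooth steel, flat, 1.6 mm thick, 60 mm wide, 75 mm long (back from here); a thin cranked shank joins its rear edge to the handle. A cookie slides off it at slopes above some 13 to 19 degrees.
- rest_seat (a point): on the fixed dark steel utensil rest: where turner_grip lies, and with which axes, when the turner is laid in the rest; 58 mm over the bench. The blade lies flat on the rest's plate (80 mm wide, 3 mm thick); a post 18 mm thick, 50 mm behind this point, holds the handle in a notch 28 mm wide, its floor 46 mm and its prongs' tops 58 mm over the bench.
- carton: shallow open white carton, 268 mm along its x (across the track), 150 mm along its y (along the track), 30 mm high, walls and floor 3 mm thick, 180 g. Origin at the centre of its underside. It stands loose on the rollers, 230 to 300 mm on the +y side of home at the start; about 1 N moves it.
- bay_home (a point): where the carton's origin lies, and with which axes, when it is fully home in the bay. The carton is pushed towards -y. The end stop's face is 75 mm on the -y side of this point. Over the bay is the beam of a closing head, from 15 to 75 mm on the -y side of this point, 93 to 165 mm above the rollers and 375 mm wide, on a post at either side of the track.
- track: fixed roller track, 480 mm along its y, 302 mm along x. Free-turning steel rollers, 28 mm thick, axes along x, 36 mm apart, tops 45 mm over the bench, all along it. Side frames 5 mm clear of the carton guide it and stand 17 mm above the rollers (51 mm beside the bay, at the -y end). Origin at its centre, on the bench; bay_home is 150 mm on the -y side.
- jar: amber glass jar with a metal cap, 72 mm across, 100 mm high, beyond the cookie sheet; leave it alone. Origin at the centre of its underside.
- dredger: aluminium dredger (shaker), 66 mm across, 102 mm high; leave it alone. Origin at the centre of its underside.
- glovebox: pale blue dispenser box (glove box) 90 by 200 by 75 mm, beyond the roller track; leave it alone. Origin at the centre of its underside.
Not all that is in view belongs to the job. What is shaped like the part that bears turner_grip but yellow is not meant. What is shaped like the cookie2 but turquoise is not meant.

How it is judged:
On the way:
1. every cookie lies flat, chip side up, on the carton's bottom while the carton is still at the loading end, outside the bay (x of cookie1 in the frame of carton between -0.104 and 0.104 m and y of cookie1 in the frame of carton between -0.045 and 0.045 m and z of cookie1 in the frame of carton between -0.002 and 0.0075 m and angle between each of cookie1, cookie2, cookie3's own z axis and vertical below 0.12 rad and x of cookie2 in the frame of carton between -0.104 and 0.104 m and y of cookie2 in the frame of carton between -0.045 and 0.045 m and z of cookie2 in the frame of carton between -0.002 and 0.0075 m and x of cookie3 in the frame of carton between -0.104 and 0.104 m and y of cookie3 in the frame of carton between -0.045 and 0.045 m and z of cookie3 in the frame of carton between -0.002 and 0.0075 m and y of carton in the frame of bay_home above 0.12 m), for 0.2 s.
At the end, for the whole second after the job is handed in: Every cookie lies flat, chip side up, on the carton's bottom (underside within 4.5 mm of its floor, tilt under 7 degrees); the carton is within 7 mm of home against the stop; the turner lies in its rest, blade flat (within 25 mm lengthwise, 10 mm sideways, 7 mm in height) (x of cookie1 in the frame of carton between -0.104 and 0.104 m and y of cookie1 in the frame of carton between -0.045 and 0.045 m and z of cookie1 in the frame of carton between -0.002 and 0.0075 m and angle between each of cookie1, cookie2, cookie3's own z axis and vertical below 0.12 rad and x of cookie2 in the frame of carton between -0.104 and 0.104 m and y of cookie2 in the frame of carton between -0.045 and 0.045 m and z of cookie2 in the frame of carton between -0.002 and 0.0075 m and x of cookie3 in the frame of carton between -0.104 and 0.104 m and y of cookie3 in the frame of carton between -0.045 and 0.045 m and z of cookie3 in the frame of carton between -0.002 and 0.0075 m and y of carton in the frame of bay_home between -0.01 and 0.007 m and x of carton in the frame of bay_home between -0.012 and 0.012 m and z of carton in the frame of bay_home between -0.006 and 0.006 m and x of turner_grip in the frame of rest_seat between -0.025 and 0.025 m and y of turner_grip in the frame of rest_seat between -0.01 and 0.01 m and z of turner_grip in the frame of rest_seat between -0.007 and 0.007 m and angle between the x axis of turner_grip and the x axis of rest_seat, either way round below 0.2 rad and x of turner_nose in the frame of rest_seat above 0.1 m and angle between turner_grip's own z axis and vertical below 0.1 rad); the robot touches nothing.
It fails at once if the gripper's fingers touch a cookie (contact force between the fingers and cookie1 above 0.5 N or contact force between the fingers and cookie2 above 0.5 N or contact force between the fingers and cookie3 above 0.5 N).
It fails at once if the jar is disturbed (distance of jar from where it was at the start of the episode above 0.03 m).
It fails at once if the dredger is disturbed (distance of dredger from where it was at the start of the episode above 0.03 m).
It fails at once if the glovebox is disturbed (distance of glovebox from where it was at the start of the episode above 0.03 m).
Of cookie1, cookie2, cookie3 only 2 to 3 are there at a start; the rules pass over those that are not, and their reading is None.
At some moment in a run one of cookie1, cookie2, cookie3 may be knocked a few centimetres aside while the robot is not near it.
It also fails if it takes over 208 s, if anything falls off the work surface, if the arm or the gripper's body presses on something with over 40 N, if the wrist force passes 120 N, or if a joint passes its speed limit or range.

## Working session

There is one attempt and no reset: what is moved stays moved. The work goes in short steps, Python scripts to look and compute and a tool call to move; the robot and the scene stay as the last step left them, time stands still between calls to the robot, and variables do not carry over. Pictures are saved under pics/ and viewed, about 12 in all and at most 16, crops included, and the job is handed in when it is done.

Besides the shell and the picture viewer there is one more tool, called after "Emit:" as name(argument=value, ...) on one line, values as JSON. play_rows: Moves the arm, as the interface text tells. Its arguments: {"type":"object","properties":{"moves":{"type":"array"},"force":{"type":"number"}},"required":["moves"]}

```bash
ls; mkdir -p pics; python3 - <<'E'
from workcell import get_state, imaging, env, spotter
import cv2, numpy as np
s=get_state(); print(s)
for n in ("top","side"):
    im=imaging.read_camera(n); cv2.imwrite(f"pics/{n}0.png",im[:,:,::-1]); i=imaging.camera_info(n); print(n,i["fx"],i["cx"],i["cy"],np.round(i["world_to_cam"],4).tolist())
    for q in ("cookie1","sheet","turner_grip","rest_seat","carton","track","jar","dredger","glovebox"):
        try: print(q,[(np.round(d["extent"]).tolist(),round(d["conf"],2)) for d in spotter.spot_in(n,q)])
        except Exception as e: print(q,e)
E
```

```text
pics
{'clock': 0.0, 'joint_pos': array([-1.48560152e+00,  3.14016236e-01,  4.49724290e-02,  1.30362105e+00,
       -1.30231447e-05,  1.43122364e+00]), 'qvel': array([ 0.00126267,  0.00035939, -0.0007396 , -0.00045454, -0.00029153,
        0.0015942 ]), 'tau': array([-8.88169488e-04, -4.80626678e+01,  2.98531938e+01,  1.94831577e-02,
       -1.82934150e-04,  4.87270853e-06]), 'tcp_pos': array([ 0.12811288, -0.5600087 ,  0.2303972 ]), 'orientation': array([-9.34098706e-04,  9.93691156e-01,  1.12147285e-01,  1.88894380e-05]), 'wrist_force': array([0.17652075, 0.17997952, 0.48793151]), 'ft_torque': array([-0.05017889, -0.00819227, -0.02495923]), 'finger_gap': 0.08546894226894478}
top 446.76400534312086 324.39923559783716 244.93058160116476 [[-0.0278, -0.9994, -0.0193, 0.126], [-0.9834, 0.0308, -0.1786, 0.554], [0.1791, 0.014, -0.9837, 1.01], [0.0, 0.0, 0.0, 1.0]]
cookie1 [([297.0, 250.0, 322.0, 273.0], 0.65), ([254.0, 346.0, 284.0, 378.0], 0.6), ([310.0, 214.0, 335.0, 244.0], 0.59)]
sheet [([254.0, 192.0, 354.0, 333.0], 0.7)]
turner_grip [([200.0, 227.0, 222.0, 317.0], 0.92), ([105.0, 25
[... 364 characters left out ...]
 313.6873778898656 244.95172754922822 [[-0.9648, -0.2628, 0.0033, 0.5505], [-0.1907, 0.6912, -0.6971, 0.0703], [0.181, -0.6732, -0.717, 1.4098], [0.0, 0.0, 0.0, 1.0]]
cookie1 [([374.0, 300.0, 397.0, 317.0], 0.74), ([281.0, 245.0, 300.0, 261.0], 0.57), ([303.0, 257.0, 326.0, 274.0], 0.56)]
sheet [([250.0, 236.0, 373.0, 312.0], 0.6)]
turner_grip [([256.0, 315.0, 337.0, 339.0], 0.72), ([255.0, 382.0, 348.0, 422.0], 0.69)]
rest_seat [([249.0, 313.0, 338.0, 348.0], 0.72)]
carton [([292.0, 173.0, 381.0, 216.0], 0.84)]
track [([276.0, 106.0, 411.0, 240.0], 0.58)]
jar [([216.0, 234.0, 246.0, 269.0], 0.73)]
dredger [([235.0, 203.0, 259.0, 240.0], 0.87)]
glovebox [([256.0, 314.0, 336.0, 339.0], 0.31)]
```

```bash
python3 - <<'E'
import cv2
t=cv2.imread("pics/top0.png")[120:380,90:640]; cv2.imwrite("pics/a.png",cv2.resize(t,(800,378),interpolation=cv2.INTER_CUBIC))
t=cv2.imread("pics/top0.png")[180:380,180:380]; cv2.imwrite("pics/b.png",cv2.resize(t,(600,600),interpolation=cv2.INTER_CUBIC))
E
```

```text
(no output)
```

View pics/top0.png

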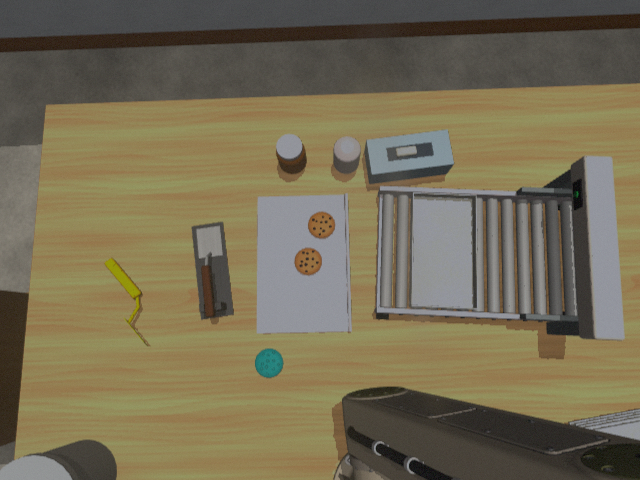

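View pics/b.png

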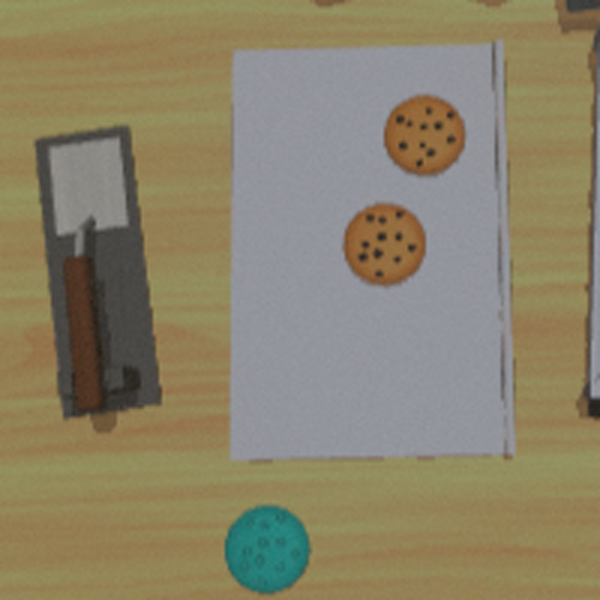

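View pics/side0.png

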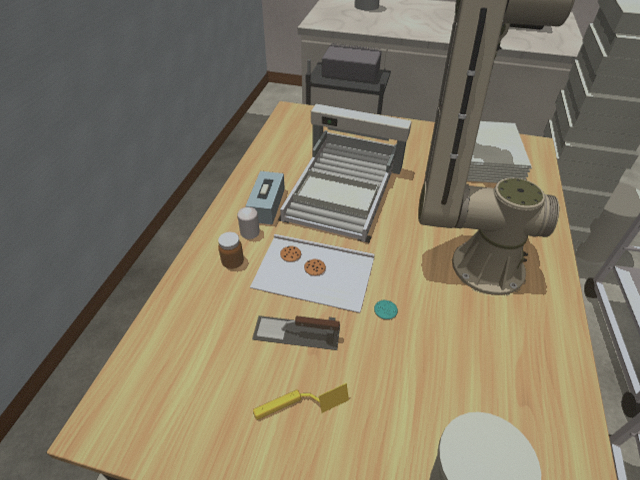

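The top picture (640x480) shows two cookies on the sheet at about (322,224) and (308,261). The turner lies in its rest with the blade up-image: blade near (209,242), handle from (207,268) to (211,316). The carton is at (443,250) and the bay is to the right. The turquoise disc and the yellow turner are decoys.

Next I'll measure these in world coordinates.

```bash
cat > h.py <<'E'
from workcell import get_state, imaging, env, spotter
import cv2, numpy as np
INF={n:imaging.camera_info(n) for n in("top","side")}
def ray(n,u,v,z):
    i=INF[n];T=np.array(i["world_to_cam"]);R,t=T[:3,:3],T[:3,3]
    c=-R.T@t;d=R.T@np.array([(u-i["cx"])/i["fx"],(v-i["cy"])/i["fy"],1]);return (c+d*(z-c[2])/d[2])
def px(n,p):
    i=INF[n];T=np.array(i["world_to_cam"]);q=T[:3,:3]@np.array(p)+T[:3,3];return np.array([i["fx"]*q[0]/q[2]+i["cx"],i["fy"]*q[1]/q[2]+i["cy"]])
def shot(n,name=None):
    im=imaging.read_camera(n)[:,:,::-1].copy()
    if name: cv2.imwrite("pics/"+name,im)
    return im
def cookies(im,n="top",z=0.017):
    h=cv2.cvtColor(im,cv2.COLOR_BGR2HSV)
    m=cv2.inRange(h,(5,110,60),(18,255,255)); m=cv2.morphologyEx(m,cv2.MORPH_CLOSE,np.ones((7,7)));m=cv2.morphologyEx(m,cv2.MORPH_OPEN,np.ones((9,9)))
    k,_,st,c=cv2.connectedComponentsWithStats(m)
    return [(st[j,4],np.round(c[j],1),np.round(ray(n,*c[j],z)[:2],4)) for j in range(1,k) if 150<st[j,4]<1200]
E
cat > m.py <<'E'
from h import *
for n in("top","side"):
    im=cv2.imread(f"pics/{n}0.png"); print(n,cookies(im,n))
im=cv2.imread("pics/top0.png");h=cv2.cvtColor(im,cv2.COLOR_BGR2HSV)
def rect(m,z,roi,nm):
    x0,y0,x1,y1=roi;M=np.zeros_like(m);M[y0:y1,x0:x1]=m[y0:y1,x0:x1]
    c=max(cv2.findContours(M,0,1)[0],key=cv2.contourArea)
    b=cv2.boxPoints(cv2.minAreaRect(c)); w=np.array([ray("top",u,v,z)[:2] for u,v in b])
    print(nm,"ctr",w.mean(0).round(4),"sides",[np.round(np.linalg.norm(w[i]-w[(i+1)%4]),4) for i in(0,1)],"ang",[np.round(np.degrees(np.arctan2(*(w[(i+1)%4]-w[i])[::-1])),1) for i in (0,1)],"px",b.round(1).tolist())
rect(cv2.inRange(h,(0,90,20),(14,255,130)),0.07,(195,260,222,322),"handle")
rect(cv2.inRange(h,(0,0,115),(180,70,255)),0.0046,(192,222,224,262),"blade")
rect(cv2.inRange(h,(0,0,110),(180,70,255)),0.006,(250,190,360,340),"sheet")
rect(cv2.inRange(h,(0,0,120),(180,25,255)),0.075,(413,194,474,312),"carton?")
for nm,u,v,z in [("beam tl",583,158,.21),("beam bl",581,337,.21),("beam tr",612,157,.21),("trackTL",378,188,.062),("trackBL",379,314,.062)]: print(nm,ray("top",u,v,z).round(4))
E
python3 m.py; python3 - <<'E'
import cv2
t=cv2.imread("pics/top0.png")[170:350,365:635]; cv2.imwrite("pics/c.png",cv2.resize(t,(800,533),interpolation=cv2.INTER_CUBIC))
E
```

```text
top [(np.int32(550), array([470.2, 102.4]), array([ 0.9264, -0.2772])), (np.int32(370), array([270.3, 109.9]), array([0.9249, 0.2407])), (np.int32(551), array([ 62.7, 116.1]), array([0.928 , 0.7859])), (np.int32(644), array([287.8, 167.7]), array([0.7657, 0.1973])), (np.int32(513), array([321. , 224.6]), array([0.6151, 0.1171])), (np.int32(399), array([ 89.1, 239.4]), array([0.596, 0.694])), (np.int32(545), array([307.6, 261. ]), array([0.5253, 0.1522])), (np.int32(307), array([200.1, 294.8]), array([0.4507, 0.4139])), (np.int32(398), array([242.7, 301. ]), array([0.4329, 0.3104])), (np.int32(514), array([ 51.9, 323.2]), array([0.3929, 0.7706])), (np.int32(1068), array([542.3, 338.3]), array([ 0.3257, -0.3938])), (np.int32(206), array([ 17.5, 354.8]), array([0.3211, 0.8472])), (np.int32(319), array([ 53.5, 386.5]), array([0.2462, 0.7546])), (np.int32(489), array([339.1, 430.2]), array([0.1335, 0.0885])), (np.int32(632), array([310.3, 463.4]), array([0.0644, 0.1557]))]
side [(np.int32(318), array([284.5,  78.3]), array([ 1.0099, -1.0428])), (np.int32(1061), array([439.9, 263.5]), arra
[... 708 characters left out ...]
219.3000030517578, 225.60000610351562], [222.5, 259.3999938964844], [199.0, 261.70001220703125]]
sheet ctr [0.5267 0.1656] sides [np.float64(0.2417), np.float64(0.3445)] ang [np.float64(-90.9), np.float64(178.8)] px [[253.6999969482422, 194.5], [349.0, 192.89999389648438], [351.3999938964844, 331.70001220703125], [256.0, 333.29998779296875]]
carton? ctr [ 0.5335 -0.1624] sides [np.float64(0.2668), np.float64(0.1384)] ang [np.float64(-3.6), np.float64(-91.9)] px [[413.0, 308.0], [413.0, 194.0], [472.0, 194.0], [472.0, 308.0]]
beam tl [ 0.6941 -0.4311  0.21  ]
beam bl [ 0.3336 -0.3802  0.21  ]
beam tr [ 0.6941 -0.4904  0.21  ]
trackTL [ 0.6903 -0.023   0.062 ]
trackBL [ 0.3916 -0.0106  0.062 ]
```

View pics/c.png

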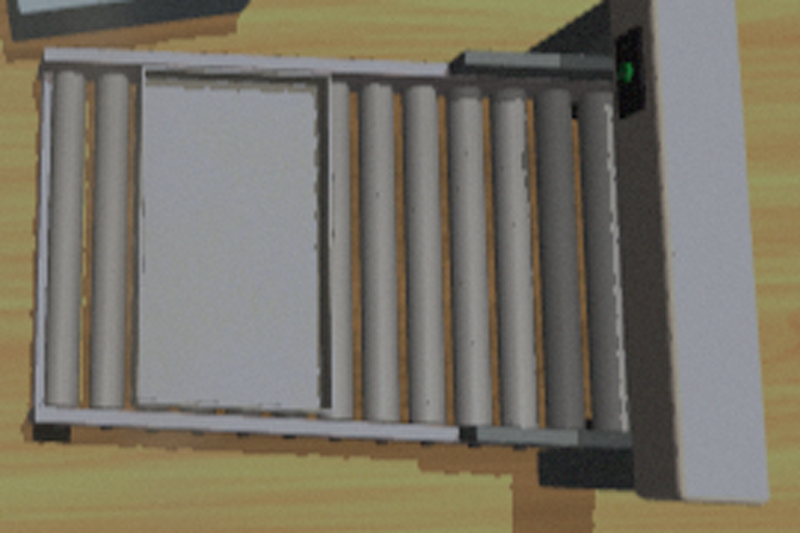

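```bash
cat >> h.py <<'E'
def go(x,y,z,yaw):
    """print tool-axes delta (cm) and twist (deg) from the present pose to world xyz, tool-x yaw (deg)"""
    s=get_state();w,a,b,c=s["orientation"];R=np.array([[1-2*(b*b+c*c),2*(a*b-w*c),2*(a*c+w*b)],[2*(a*b+w*c),1-2*(a*a+c*c),2*(b*c-w*a)],[2*(a*c-w*b),2*(b*c+w*a),1-2*(a*a+b*b)]])
    y0=np.degrees(np.arctan2(R[1,0],R[0,0])); d=R.T@(np.array([x,y,z])-s["tcp_pos"])*100
    tw=(y0-yaw+180)%360-180
    print("t",round(float(s["clock"]),2),"tcp",s["tcp_pos"].round(4),"yaw",round(y0,2),"tilt",np.degrees(np.arccos(-R[2,2])).round(2),"gap",round(s["finger_gap"]*100,2),"F",s["wrist_force"].round(1),"j",s["joint_pos"].round(2)); print(" delta",d.round(2),"twist",round(tw,2))
E
python3 - <<'E'
from h import *
for nm,u,v,z in [("cTL",413.9,192.6,.075),("cTR",476.4,194.6,.075),("cBR",477,309,.075),("cBL",411,308.5,.075),("tTL",378.8,187.5,.062),("tBL",376.8,311.7,.062),("lipT",348.5,194,.018),("lipB",351,332,.018),("sheetTL",257.5,196.5,.006),("sheetBL",256.5,333,.006),("noseL",195.8,227.8,.0046),("noseR",219.3,225.6,.0046),("inner bay frameT",520,188,.096),("bayB",522,316,.096)]: print(nm,ray("top",u,v,z)[:2].round(4))
go(.45,-.15,.30,-173.3)
E
```

```text
cTL [ 0.6721 -0.1055]
cTR [ 0.6623 -0.2517]
cBR [ 0.3961 -0.2295]
cBL [ 0.4015 -0.0818]
tTL [ 0.6915 -0.025 ]
tBL [ 0.3969 -0.0058]
lipT [0.691  0.0463]
lipB [0.3525 0.053 ]
sheetTL [0.6958 0.2763]
sheetBL [0.3562 0.2791]
noseL [0.6198 0.4321]
noseR [0.6236 0.3728]
inner bay frameT [ 0.6686 -0.3458]
bayB [ 0.3776 -0.3194]
t 1.0 tcp [ 0.1282 -0.5606  0.2313] yaw 12.88 tilt 0.01 gap 8.55 F [-0.6  0.7  0.2] j [-1.49  0.31  0.05  1.3   0.    1.43]
 delta [ 40.52 -32.85  -6.87] twist -173.82
```

Emit:
play_rows(moves=[{"claw": 8.5, "delta_pos": [10, -8, -6.9], "twist": -10}, {"claw": 8.5, "delta_pos": [15, -12, -6.9], "twist": -20}, {"claw": 8.5, "delta_pos": [20, -16, -6.9], "twist": -30}, {"claw": 8.5, "delta_pos": [25, -20, -6.9], "twist": -40}, {"claw": 8.5, "delta_pos": [30, -24, -6.9], "twist": -50}, {"claw": 8.5, "delta_pos": [35, -28, -6.9], "twist": -60}, {"claw": 8.5, "delta_pos": [40.5, -33, -6.9], "twist": -70}, {"claw": 8.5, "delta_pos": [40.5, -33, -6.9], "twist": -80}, {"claw": 8.5, "delta_pos": [40.5, -33, -6.9], "twist": -90}, {"claw": 8.5, "delta_pos": [40.5, -33, -6.9], "twist": -100}, {"claw": 8.5, "delta_pos": [40.5, -33, -6.9], "twist": -110}, {"claw": 8.5, "delta_pos": [40.5, -33, -6.9], "twist": -120}])

```text
clock: 2.5
tcp_pos: [0.4495, -0.1483, 0.3003]
orientation: [0.0, 0.397, 0.918, -0.0]
wrist_force: [-0.1, 0.4, 0.1]
finger_gap: 0.0853
```

```bash
python3 -c "
from h import *
go(.470,.3835,.15,-173.3)"
```

```text
t 2.5 tcp [ 0.4495 -0.1483  0.3003] yaw 133.25 tilt 0.01 gap 8.53 F [-0.1  0.4  0.1] j [-0.49  0.1  -0.05  1.42 -0.    0.33]
 delta [37.33 37.93 15.02] twist -53.45
```

Emit:
play_rows(moves=[{"claw": 8.5, "delta_pos": [37.3, 37.9, 5], "twist": -53.5}, {"claw": 8.5, "delta_pos": [37.3, 37.9, 15], "twist": -53.5}, {"claw": 8.5, "delta_pos": [37.3, 37.9, 15], "twist": -53.5}, {"claw": 8.5, "delta_pos": [37.3, 37.9, 15], "twist": -53.5}, {"claw": 8.5, "delta_pos": [37.3, 37.9, 15], "twist": -53.5}, {"claw": 8.5, "delta_pos": [37.3, 37.9, 15], "twist": -53.5}, {"claw": 8.5, "delta_pos": [37.3, 37.9, 15], "twist": -53.5}, {"claw": 8.5, "delta_pos": [37.3, 37.9, 15], "twist": -53.5}, {"claw": 8.5, "delta_pos": [37.3, 37.9, 15], "twist": -53.5}, {"claw": 8.5, "delta_pos": [37.3, 37.9, 15], "twist": -53.5}, {"claw": 8.5, "delta_pos": [37.3, 37.9, 15], "twist": -53.5}, {"claw": 8.5, "delta_pos": [37.3, 37.9, 15], "twist": -53.5}])

```text
clock: 4.0
tcp_pos: [0.4738, 0.3816, 0.151]
orientation: [0.0, -0.055, 0.998, 0.0]
wrist_force: [-0.0, -1.0, 1.0]
finger_gap: 0.0849
```

```bash
python3 -c "
from h import *
go(.470,.3835,.039,-173.3)
im=shot('side','s1.png'); cv2.imwrite('pics/s1c.png',cv2.resize(im[240:380,200:400],(800,560),interpolation=cv2.INTER_CUBIC))"
```

```text
t 4.0 tcp [0.4738 0.3816 0.151 ] yaw -173.7 tilt 0.04 gap 8.49 F [-0. -1.  1.] j [ 0.55  0.41 -0.01  1.15 -0.    0.44]
 delta [ 0.36  0.23 11.2 ] twist -0.4
```

View pics/s1c.png

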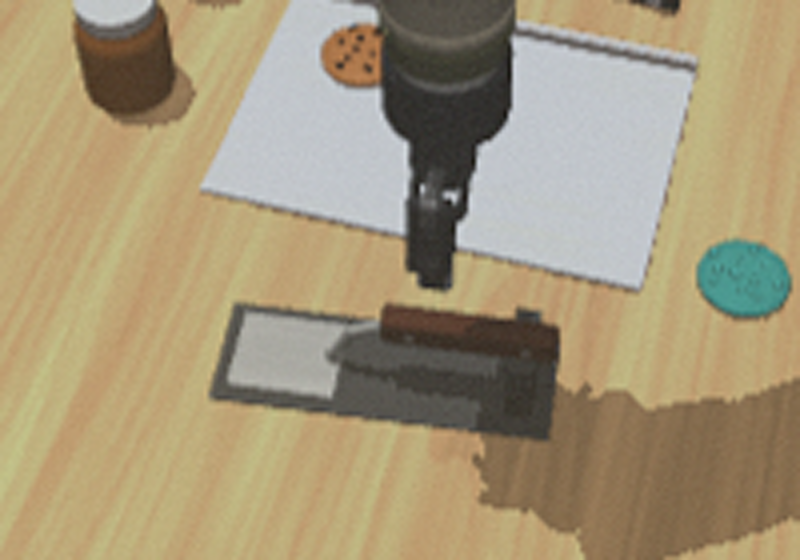

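Emit:
play_rows(moves=[{"claw": 8.5, "delta_pos": [0.4, 0.2, 5], "twist": -0.4}, {"claw": 8.5, "delta_pos": [0.4, 0.2, 9], "twist": -0.4}, {"claw": 8.5, "delta_pos": [0.4, 0.2, 11.2], "twist": -0.4}, {"claw": 8.5, "delta_pos": [0.4, 0.2, 11.2], "twist": -0.4}, {"claw": 1, "delta_pos": [0.4, 0.2, 11.2], "twist": -0.4}, {"claw": 1, "delta_pos": [0.4, 0.2, 11.2], "twist": -0.4}, {"claw": 1, "delta_pos": [0.4, 0.2, 11.2], "twist": -0.4}, {"claw": 1, "delta_pos": [0.4, 0.2, 11.2], "twist": -0.4}, {"claw": 1, "delta_pos": [0.4, 0.2, 11.2], "twist": -0.4}, {"claw": 1, "delta_pos": [0.4, 0.2, 11.2], "twist": -0.4}, {"claw": 1, "delta_pos": [0.4, 0.2, 11.2], "twist": -0.4}, {"claw": 1, "delta_pos": [0.4, 0.2, 11.2], "twist": -0.4}], force=80)

```text
clock: 5.55
tcp_pos: [0.4698, 0.3847, 0.0393]
orientation: [0.001, -0.059, 0.998, 0.0]
wrist_force: [-1.0, -0.1, 6.7]
finger_gap: 0.0189
```

```bash
python3 -c "
from h import *
go(.470,.3835,.15,-173.3)"
```

```text
t 5.55 tcp [0.4698 0.3847 0.0393] yaw -173.21 tilt 0.11 gap 1.89 F [-1.  -0.1  6.7] j [ 0.55  0.49 -0.18  0.9  -0.    0.44]
 delta [ -0.03  -0.11 -11.07] twist 0.09
```

Emit:
play_rows(moves=[{"claw": 1, "delta_pos": [0, 0, -3], "twist": 0}, {"claw": 1, "delta_pos": [0, 0, -8], "twist": 0}, {"claw": 1, "delta_pos": [0, 0, -13], "twist": 0}, {"claw": 1, "delta_pos": [0, 0, -16], "twist": 8}, {"claw": 1, "delta_pos": [-3, -1.5, -16], "twist": 18}, {"claw": 1, "delta_pos": [-6, -3, -16], "twist": 28}, {"claw": 1, "delta_pos": [-9, -4.5, -16], "twist": 38}, {"claw": 1, "delta_pos": [-12, -6, -16], "twist": 48}, {"claw": 1, "delta_pos": [-14, -6.7, -16], "twist": 58}, {"claw": 1, "delta_pos": [-14, -6.7, -16], "twist": 68}, {"claw": 1, "delta_pos": [-14, -6.7, -16], "twist": 78}, {"claw": 1, "delta_pos": [-14, -6.7, -16], "twist": 88}])

```text
clock: 7.05
tcp_pos: [0.6157, 0.334, 0.1972]
orientation: [-0.0, 0.653, 0.757, -0.001]
wrist_force: [0.2, 0.4, -1.3]
finger_gap: 0.0191
```

```bash
python3 -c "
from h import *
go(.617,.335,.10,89.2)
im=shot('top','t2.png'); print(cookies(im)); 
im2=shot('side','s2.png'); print(cookies(im2,'side'))
b=cv2.resize(im[150:350,180:380],(560,560),interpolation=cv2.INTER_CUBIC)
cv2.imwrite('pics/t2c.png',b)"
```

```text
t 7.05 tcp [0.6157 0.334  0.1972] yaw 98.44 tilt 0.11 gap 1.91 F [ 0.2  0.4 -1.3] j [ 0.38  0.58  0.38  1.37 -0.    1.81]
 delta [0.09 0.16 9.72] twist 9.24
[(np.int32(409), array([472.1, 102.3]), array([ 0.9264, -0.2822])), (np.int32(432), array([269.8, 109.8]), array([0.9254, 0.2423])), (np.int32(572), array([290.1, 168.1]), array([0.7642, 0.1915])), (np.int32(224), array([225.4, 199.9]), array([0.6863, 0.3552])), (np.int32(513), array([320.9, 224.6]), array([0.6151, 0.1172])), (np.int32(229), array([ 84.8, 239.8]), array([0.5954, 0.7047])), (np.int32(543), array([307.6, 260.9]), array([0.5254, 0.1521])), (np.int32(1066), array([542.3, 338.3]), array([ 0.3256, -0.3938])), (np.int32(253), array([498.6, 374. ]), array([ 0.2477, -0.2844])), (np.int32(164), array([287., 380.]), array([0.247 , 0.2059])), (np.int32(153), array([529., 379.]), array([ 0.2348, -0.3529])), (np.int32(842), array([542.6, 457.9]), array([ 0.0643, -0.3645]))]
[(np.int32(214), array([290. , 253.4]), array([0.6152, 0.1244])), (np.int32(399), array([231.6, 258. ]), array([0.788 , 0.1925])), (np.int32(235), array([314.5, 267. ]), array([0.5245, 0.1594])), (np.int32(347), array([ 80.3, 323.1]), array([1.0985, 0.533 ]))]
```

View pics/t2c.png

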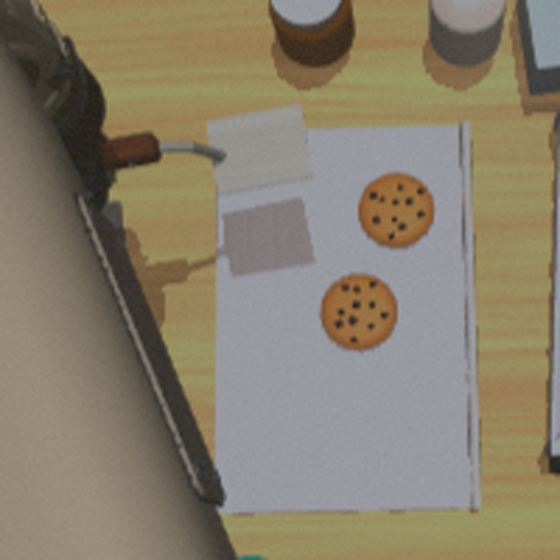

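Emit:
play_rows(moves=[{"claw": 1, "delta_pos": [0.1, 0.2, 3], "twist": 9.2}, {"claw": 1, "delta_pos": [0.1, 0.2, 7], "twist": 9.2}, {"claw": 1, "delta_pos": [0.1, 0.2, 11], "twist": 9.2}, {"claw": 1, "delta_pos": [0.1, 0.2, 14], "twist": 9.2}, {"claw": 1, "delta_pos": [0.1, 0.2, 15], "twist": 9.2}, {"claw": 1, "delta_pos": [0.1, 0.2, 15], "twist": 9.2}])

```text
clock: 7.9
tcp_pos: [0.6176, 0.3353, 0.0478]
orientation: [-0.0, 0.709, 0.705, -0.001]
wrist_force: [0.2, 0.3, -0.8]
finger_gap: 0.019
```

```bash
python3 -c "
from h import *
go(.617,.335,.0423,89.2)
im=shot('top','t3.png'); im2=shot('side','s3.png')
a=cv2.resize(im[190:290,225:365],(800,571),interpolation=cv2.INTER_CUBIC)
cv2.imwrite('pics/t3c.png',a)
print(px('top',(.615,.185,.012)),px('side',(.615,.185,.012)))"
```

```text
t 7.9 tcp [0.6176 0.3353 0.0478] yaw 89.67 tilt 0.07 gap 1.9 F [ 0.2  0.3 -0.8] j [ 0.38  0.66  0.13  1.05 -0.    1.96]
 delta [-0.03 -0.06  0.55] twist 0.47
[293.75349287 225.93500951] [284.36660707 268.20154297]
```

View pics/t3c.png

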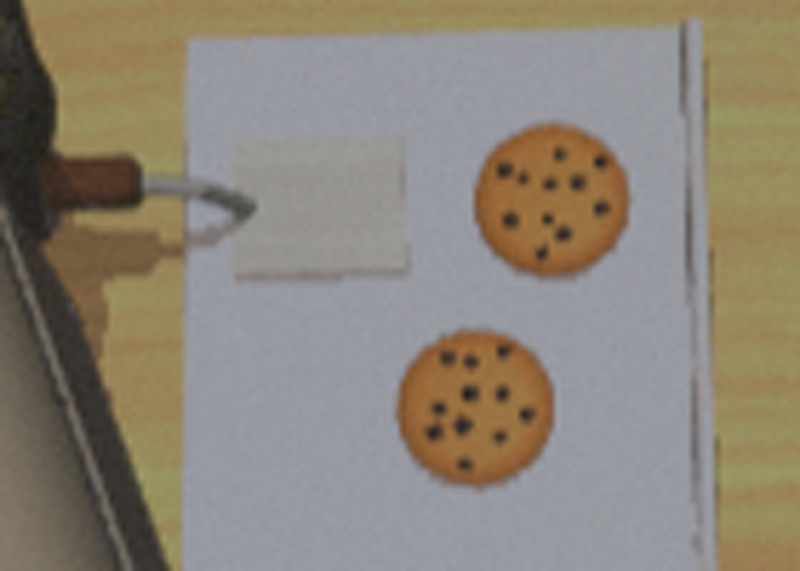

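```bash
python3 -c "
from h import *
for n,u,v,z in [('nose',296.0,225.9,.012),('lip1',345.0,225,.006),('lip2',345.6,225,.018),('cookieR',335.2,224.6,.012),('lipS',346.5,275,.006)]: print(n,ray('top',u,v,z)[:2].round(4))
print(px('top',(.617,.057,.006)),px('top',(.617,.057,.018)))
im=cv2.imread('pics/t3.png'); print(im[225,338:352].tolist())
im=cv2.imread('pics/s3.png'); cv2.imwrite('pics/s3c.png',cv2.resize(im[215:325,235:385],(800,587),interpolation=cv2.INTER_CUBIC))
"
```

```text
nose [0.6149 0.1794]
lip1 [0.6146 0.0574]
lip2 [0.6119 0.0564]
cookieR [0.6151 0.0819]
lipS [0.4893 0.0583]
[345.14161334 224.07239429] [345.26969084 222.98172896]
[[160, 154, 153], [161, 154, 154], [160, 153, 152], [158, 152, 149], [158, 151, 149], [162, 155, 153], [155, 150, 148], [103, 106, 108], [140, 141, 145], [159, 152, 152], [140, 142, 149], [95, 141, 153], [95, 140, 151], [95, 141, 151]]
```

View pics/s3c.png

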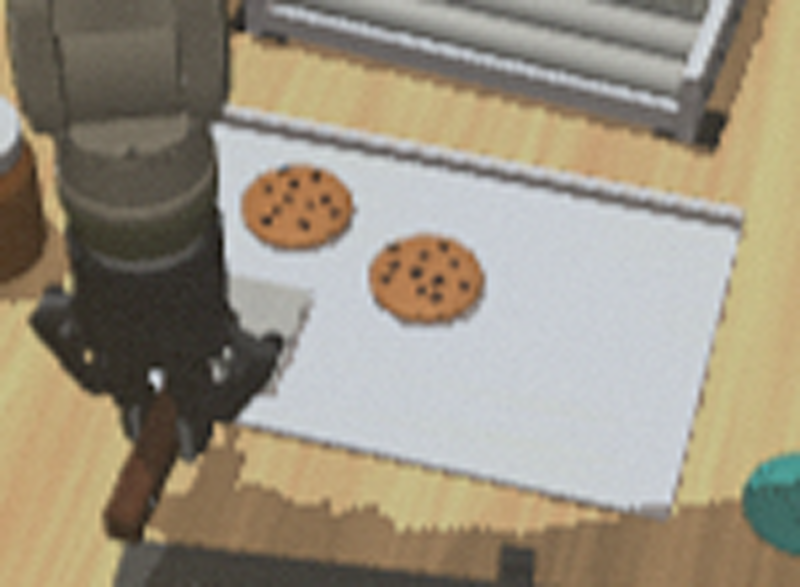

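Emit:
play_rows(moves=[{"claw": 1, "delta_pos": [0, 0, 0.3], "twist": 0.4}, {"claw": 1, "delta_pos": [0, 0, 0.5], "twist": 0.4}, {"claw": 1, "delta_pos": [0, 0, 0.6], "twist": 0.4}, {"claw": 1, "delta_pos": [0, 0, 0.6], "twist": 0.4}])

```text
clock: 8.5
tcp_pos: [0.618, 0.3355, 0.0424]
orientation: [0.0, 0.712, 0.702, 0.0]
wrist_force: [-0.1, -0.1, 0.2]
finger_gap: 0.0187
```

```bash
python3 -c "
from h import *
go(.617,.231,.0418,89.2)"
```

```text
t 8.5 tcp [0.618  0.3355 0.0424] yaw 89.18 tilt 0.02 gap 1.87 F [-0.1 -0.1  0.2] j [ 0.38  0.66  0.13  1.04 -0.    1.97]
 delta [-10.45   0.05   0.07] twist -0.02
```

Emit:
play_rows(moves=[{"claw": 1, "delta_pos": [-0.5, 0, 0.05], "twist": 0}, {"claw": 1, "delta_pos": [-1.3, 0, 0.05], "twist": 0}, {"claw": 1, "delta_pos": [-2.1, 0, 0.05], "twist": 0}, {"claw": 1, "delta_pos": [-2.9, 0, 0.05], "twist": 0}, {"claw": 1, "delta_pos": [-3.7, 0, 0.05], "twist": 0}, {"claw": 1, "delta_pos": [-4.5, 0, 0.05], "twist": 0}, {"claw": 1, "delta_pos": [-5.3, 0, 0.05], "twist": 0}, {"claw": 1, "delta_pos": [-6.1, 0, 0.05], "twist": 0}, {"claw": 1, "delta_pos": [-6.6, 0, 0.05], "twist": 0}])

```text
clock: 9.62
tcp_pos: [0.6172, 0.2691, 0.0421]
orientation: [0.0, 0.712, 0.702, 0.0]
wrist_force: [0.4, 4.0, 4.6]
finger_gap: 0.019
```

```bash
python3 -c "
from h import *
go(.617,.231,.0418,89.2)
im=shot('top','t4.png');print([c for c in cookies(im) if .3<c[2][0]<.7 and .05<c[2][1]<.3])"
```

```text
t 9.62 tcp [0.6172 0.2691 0.0421] yaw 89.17 tilt 0.04 gap 1.9 F [0.4 4.  4.6] j [0.29 0.6  0.03 0.99 0.   1.88]
 delta [-3.81  0.03  0.03] twist -0.03
[(np.int32(522), array([331.3, 224.5]), array([0.6145, 0.0916])), (np.int32(548), array([307.6, 261. ]), array([0.5253, 0.1521]))]
```

Emit:
play_rows(moves=[{"claw": 1, "delta_pos": [-0.6, 0, 0], "twist": 0}, {"claw": 1, "delta_pos": [-1.2, 0, 0], "twist": 0}, {"claw": 1, "delta_pos": [-1.8, 0, 0], "twist": 0}, {"claw": 1, "delta_pos": [-2.4, 0, 0], "twist": 0}, {"claw": 1, "delta_pos": [-3.0, 0, 0], "twist": 0}, {"claw": 1, "delta_pos": [-3.6, 0, 0], "twist": 0}, {"claw": 1, "delta_pos": [-4.0, 0, 0], "twist": 0}, {"claw": 1, "delta_pos": [-4.0, 0, 0], "twist": 0}])

```text
clock: 10.68
tcp_pos: [0.6166, 0.2289, 0.042]
orientation: [0.0, 0.712, 0.702, 0.0]
wrist_force: [1.5, 2.1, 5.2]
finger_gap: 0.0188
```

```bash
python3 -c "
from h import *
go(.617,.231,.0418,89.2)
im=shot('top','t5.png');print([c for c in cookies(im) if .3<c[2][0]<.7 and .05<c[2][1]<.3])
im2=shot('side','s5.png')
a=cv2.resize(im[190:290,235:375],(720,514),interpolation=cv2.INTER_CUBIC);b=cv2.resize(im2[220:310,235:361],(720,514),interpolation=cv2.INTER_CUBIC)
cv2.imwrite('pics/t5c.png',cv2.resize(np.hstack([a,b]),(800,286),interpolation=cv2.INTER_AREA))"
```

```text
t 10.68 tcp [0.6166 0.2289 0.042 ] yaw 89.17 tilt 0.04 gap 1.88 F [1.5 2.1 5.2] j [ 0.23  0.58 -0.02  0.97 -0.    1.82]
 delta [0.21 0.04 0.02] twist -0.03
[(np.int32(527), array([331.3, 223.6]), array([0.6167, 0.0914])), (np.int32(326), array([312. , 259.7]), array([0.528 , 0.1413]))]
```

View pics/t5c.png

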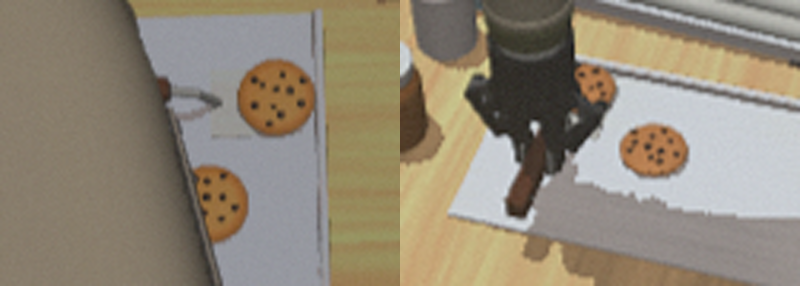

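Emit:
play_rows(moves=[{"claw": 1, "delta_pos": [0, 0, -0.2], "twist": 0}, {"claw": 1, "delta_pos": [0, 0, -0.5], "twist": 0}, {"claw": 1, "delta_pos": [0.1, 0, -0.9], "twist": 0}, {"claw": 1, "delta_pos": [0.2, 0, -1.4], "twist": 0}, {"claw": 1, "delta_pos": [0.3, 0, -2.1], "twist": 0}, {"claw": 1, "delta_pos": [0.3, 0, -3], "twist": 0}, {"claw": 1, "delta_pos": [0.3, 0, -4.2], "twist": 0}, {"claw": 1, "delta_pos": [0.3, 0, -5.6], "twist": 0}, {"claw": 1, "delta_pos": [0.3, 0, -7.2], "twist": 0}, {"claw": 1, "delta_pos": [0.3, 0, -8.6], "twist": 0}, {"claw": 1, "delta_pos": [0.3, 0, -9.6], "twist": 0}, {"claw": 1, "delta_pos": [0.3, 0, -10], "twist": 0}])

```text
clock: 12.28
tcp_pos: [0.6168, 0.2325, 0.1427]
orientation: [0.0, 0.712, 0.702, 0.0]
wrist_force: [0.5, 0.1, -2.6]
finger_gap: 0.0184
```

```bash
python3 -c "
from h import *
go(.482,-.163,.142,175.2)
im=shot('top','t6.png');print([c for c in cookies(im,'top',.13) if .3<c[2][0]<.7 and .05<c[2][1]<.3])
a=cv2.resize(im[180:290,235:385],(800,587),interpolation=cv2.INTER_CUBIC)
cv2.imwrite('pics/t6c.png',a)"
```

```text
t 12.28 tcp [0.6168 0.2325 0.1427] yaw 89.18 tilt 0.06 gap 1.84 F [ 0.5  0.1 -2.6] j [ 0.24  0.51  0.13  1.18 -0.    1.82]
 delta [-39.74 -12.91   0.05] twist -86.02
[(np.int32(634), array([329.3, 213.8]), array([0.6132, 0.0956])), (np.int32(421), array([310.3, 260.5]), array([0.5097, 0.1403]))]
```

View pics/t6c.png

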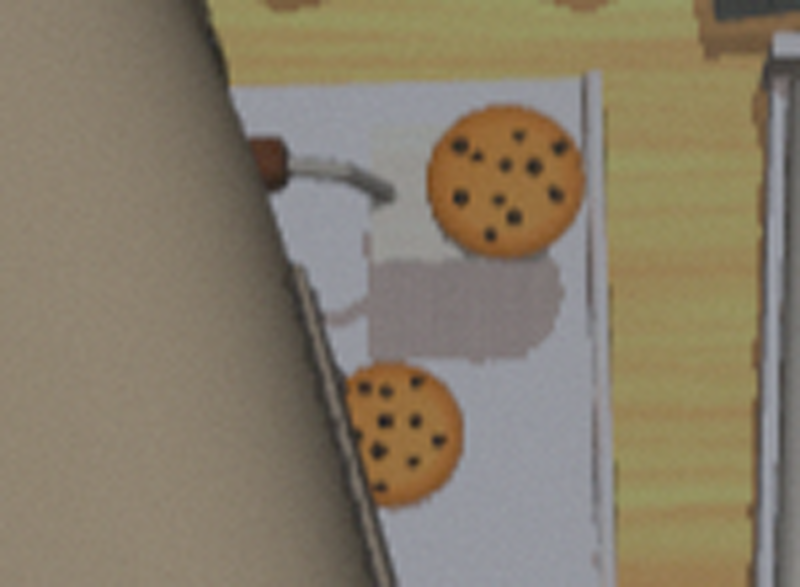

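Emit:
play_rows(moves=[{"claw": 1, "delta_pos": [-0.4, -0.1, 0], "twist": -0.8}, {"claw": 1, "delta_pos": [-1.1, -0.4, 0], "twist": -2.5}, {"claw": 1, "delta_pos": [-2.3, -0.7, 0], "twist": -4.9}, {"claw": 1, "delta_pos": [-3.8, -1.2, 0], "twist": -8.2}, {"claw": 1, "delta_pos": [-5.7, -1.9, 0], "twist": -12.3}, {"claw": 1, "delta_pos": [-7.8, -2.5, 0], "twist": -16.9}, {"claw": 1, "delta_pos": [-10.1, -3.3, 0], "twist": -21.8}, {"claw": 1, "delta_pos": [-12.3, -4.0, 0], "twist": -26.7}, {"claw": 1, "delta_pos": [-14.6, -4.7, 0], "twist": -31.7}, {"claw": 1, "delta_pos": [-16.9, -5.5, 0], "twist": -36.6}, {"claw": 1, "delta_pos": [-19.2, -6.2, 0], "twist": -41.5}, {"claw": 1, "delta_pos": [-21.5, -7.0, 0], "twist": -46.5}])

```text
clock: 13.82
tcp_pos: [0.5423, 0.0176, 0.141]
orientation: [-0.001, 0.376, 0.927, -0.0]
wrist_force: [0.4, -0.4, -2.5]
finger_gap: 0.019
```

Emit:
play_rows(moves=[{"claw": 1, "delta_pos": [-1.0, -2.2, 0], "twist": -4.9}, {"claw": 1, "delta_pos": [-2.1, -4.3, 0], "twist": -9.9}, {"claw": 1, "delta_pos": [-3.1, -6.5, 0], "twist": -14.8}, {"claw": 1, "delta_pos": [-4.0, -8.5, 0], "twist": -19.4}, {"claw": 1, "delta_pos": [-4.9, -10.2, 0], "twist": -23.5}, {"claw": 1, "delta_pos": [-5.6, -11.9, 0], "twist": -27.2}, {"claw": 1, "delta_pos": [-6.3, -13.3, 0], "twist": -30.4}, {"claw": 1, "delta_pos": [-6.9, -14.6, 0], "twist": -33.3}, {"claw": 1, "delta_pos": [-7.4, -15.5, 0], "twist": -35.6}, {"claw": 1, "delta_pos": [-7.8, -16.4, 0], "twist": -37.4}, {"claw": 1, "delta_pos": [-8.0, -16.9, 0], "twist": -38.7}, {"claw": 1, "delta_pos": [-8.2, -17.2, 0], "twist": -39.5}])

```text
clock: 15.32
tcp_pos: [0.4814, -0.162, 0.1415]
orientation: [-0.0, 0.042, 0.999, 0.0]
wrist_force: [-1.2, 0.6, -1.9]
finger_gap: 0.0191
```

```bash
python3 -c "
from h import *
go(.482,-.163,.0853,175.2)
im=shot('top','t7.png');print([c for c in cookies(im,'top',.12) if .3<c[2][0]<.7 and -.3<c[2][1]<.3])
a=cv2.resize(im[170:350,365:635],(800,533),interpolation=cv2.INTER_CUBIC)
cv2.imwrite('pics/t7c.png',a)"
```

```text
t 15.32 tcp [ 0.4814 -0.162   0.1415] yaw 175.21 tilt 0.04 gap 1.91 F [-1.2  0.6 -1.9] j [-0.48  0.23 -0.29  1.05 -0.   -0.4 ]
 delta [-0.08 -0.1   5.62] twist 0.01
[(np.int32(658), array([447.5, 210.6]), array([ 0.6144, -0.1689])), (np.int32(545), array([307.6, 260.9]), array([0.5102, 0.1467])), (np.int32(442), array([242.6, 301.1]), array([0.4263, 0.2901]))]
```

View pics/t7c.png

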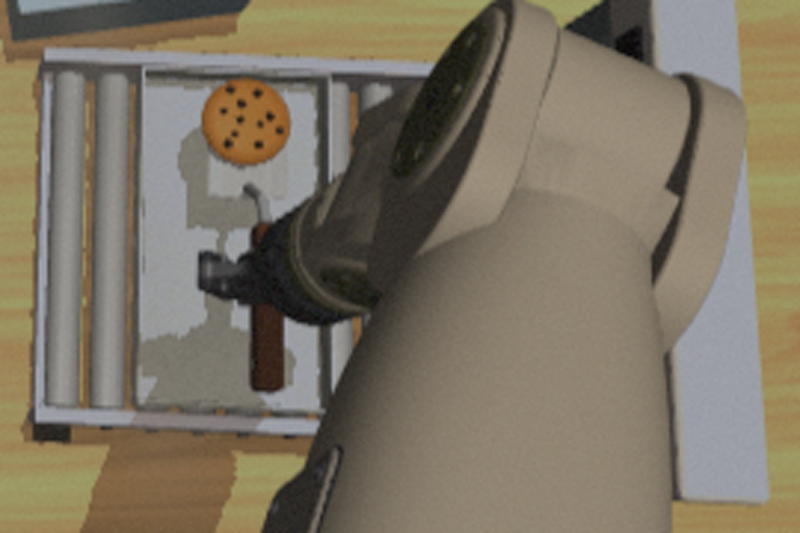

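Emit:
play_rows(moves=[{"claw": 1, "delta_pos": [-0.1, -0.1, 0.3], "twist": 0}, {"claw": 1, "delta_pos": [-0.1, -0.1, 0.8], "twist": 0}, {"claw": 1, "delta_pos": [-0.1, -0.1, 1.5], "twist": 0}, {"claw": 1, "delta_pos": [-0.1, -0.1, 2.3], "twist": 0}, {"claw": 1, "delta_pos": [-0.1, -0.1, 3.1], "twist": 0}, {"claw": 1, "delta_pos": [-0.1, -0.1, 3.9], "twist": 0}, {"claw": 1, "delta_pos": [-0.1, -0.1, 4.6], "twist": 0}, {"claw": 1, "delta_pos": [-0.1, -0.1, 5.1], "twist": 0}, {"claw": 1, "delta_pos": [-0.1, -0.1, 5.4], "twist": 0}, {"claw": 1, "delta_pos": [-0.1, -0.1, 5.6], "twist": 0}, {"claw": 1, "delta_pos": [-0.1, -0.1, 5.6], "twist": 0}])

```text
clock: 16.75
tcp_pos: [0.4828, -0.163, 0.0858]
orientation: [0.0, 0.042, 0.999, -0.0]
wrist_force: [0.2, -0.0, -1.9]
finger_gap: 0.0188
```

```bash
python3 -c "
from h import *
go(.482,-.163,.0848,175.2)
im=shot('top','t8.png');print([c for c in cookies(im,'top',.06) if .3<c[2][0]<.7 and -.3<c[2][1]<.3])"
```

```text
t 16.75 tcp [ 0.4828 -0.163   0.0858] yaw 175.18 tilt 0.01 gap 1.88 F [ 0.2 -0.  -1.9] j [-0.48  0.28 -0.37  0.92 -0.   -0.4 ]
 delta [ 0.08 -0.01  0.1 ] twist -0.02
[(np.int32(575), array([442. , 216.1]), array([ 0.6165, -0.1711])), (np.int32(543), array([307.6, 260.9]), array([0.5191, 0.1498]))]
```

Emit:
play_rows(moves=[{"claw": 1, "delta_pos": [6.2, 0, 0], "twist": 0}, {"claw": 1, "delta_pos": [11.5, 0, 0], "twist": 0}, {"claw": 1, "delta_pos": [11.5, 0, 0], "twist": 0}, {"claw": 1, "delta_pos": [11.5, 0, 0], "twist": 0}])

```text
clock: 17.3
tcp_pos: [0.369, -0.154, 0.0866]
orientation: [0.001, 0.042, 0.999, -0.001]
wrist_force: [1.2, -1.1, -1.0]
finger_gap: 0.0186
```

```bash
python3 -c "
from h import *
go(.482,-.163,.0848,175.2)
im=shot('top','t9.png');print([c for c in cookies(im,'top',.06) if .3<c[2][0]<.7 and -.3<c[2][1]<.3])
a=cv2.resize(im[180:330,395:545],(560,560),interpolation=cv2.INTER_CUBIC)
cv2.imwrite('pics/t9c.png',a)"
```

```text
t 17.3 tcp [ 0.369  -0.154   0.0866] yaw 175.15 tilt 0.17 gap 1.86 F [ 1.2 -1.1 -1. ] j [-0.6   0.08 -0.62  0.86  0.   -0.51]
 delta [-11.33   0.06   0.21] twist -0.05
[(np.int32(587), array([442.7, 229.4]), array([ 0.5843, -0.1704])), (np.int32(541), array([307.7, 261. ]), array([0.519 , 0.1497])), (np.int32(591), array([245. , 306.7]), array([0.417 , 0.2965]))]
```

View pics/t9c.png

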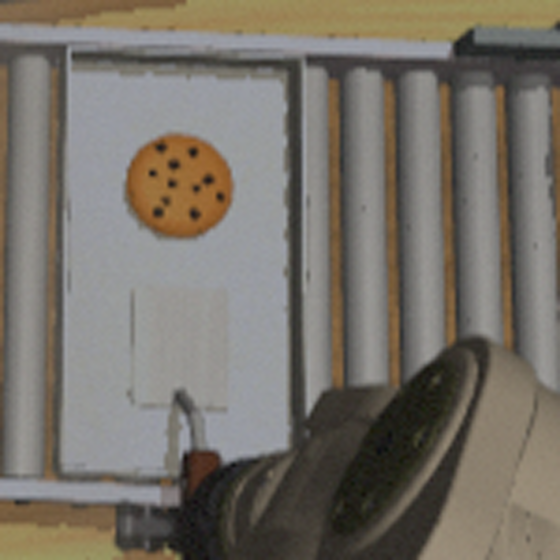

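Emit:
play_rows(moves=[{"claw": 1, "delta_pos": [0, 0, 0.1], "twist": 0}, {"claw": 1, "delta_pos": [-0.3, 0, 0.18], "twist": 0}, {"claw": 1, "delta_pos": [-0.8, 0, 0.18], "twist": 0}, {"claw": 1, "delta_pos": [-1.5, 0, 0.18], "twist": 0}, {"claw": 1, "delta_pos": [-2.2, 0, 0.18], "twist": 0}, {"claw": 1, "delta_pos": [-2.9, 0, 0.18], "twist": 0}, {"claw": 1, "delta_pos": [-3.6, 0, 0.18], "twist": 0}, {"claw": 1, "delta_pos": [-4.3, 0, 0.18], "twist": 0}, {"claw": 1, "delta_pos": [-5.0, 0, 0.18], "twist": 0}, {"claw": 1, "delta_pos": [-5.7, 0, 0.18], "twist": 0}, {"claw": 1, "delta_pos": [-6.3, 0, 0.18], "twist": 0}, {"claw": 1, "delta_pos": [-6.8, 0, 0.18], "twist": 0}])

```text
clock: 18.85
tcp_pos: [0.4363, -0.159, 0.084]
orientation: [-0.0, 0.042, 0.999, -0.0]
wrist_force: [-3.4, 0.6, 5.6]
finger_gap: 0.0185
```

```bash
cat > car.py <<'E'
from h import *
im=shot('top');cv2.imwrite('pics/last.png',im)
print([c for c in cookies(im,'top',.06) if .3<c[2][0]<.7 and -.3<c[2][1]<-.05],[c for c in cookies(im,'top',.017) if .3<c[2][0]<.7 and .05<c[2][1]<.3])
E
python3 car.py; python3 -c "
from h import *
go(.369,-.154,.15,175.2)"
```

```text
[(np.int32(578), array([442.7, 216.6]), array([ 0.6153, -0.1728]))] [(np.int32(543), array([307.6, 260.9]), array([0.5254, 0.1521]))]
t 18.9 tcp [ 0.437  -0.1592  0.0841] yaw 175.19 tilt 0.05 gap 1.9 F [-0.6  0.2  3.7] j [-0.52  0.2  -0.48  0.88  0.   -0.44]
 delta [ 6.81 -0.05 -6.6 ] twist -0.01
```

Emit:
play_rows(moves=[{"claw": 1, "delta_pos": [0.3, 0, 0], "twist": 0}, {"claw": 1, "delta_pos": [0.8, 0, -0.05], "twist": 0}, {"claw": 1, "delta_pos": [1.5, 0, -0.1], "twist": 0}, {"claw": 1, "delta_pos": [2.3, 0, -0.1], "twist": 0}, {"claw": 1, "delta_pos": [3.0, 0, -0.2], "twist": 0}, {"claw": 1, "delta_pos": [3.0, 0, -2], "twist": 0}, {"claw": 1, "delta_pos": [3.0, 0, -5], "twist": 0}, {"claw": 1, "delta_pos": [3.0, 0, -7], "twist": 0}, {"claw": 1, "delta_pos": [3.0, 0, -7], "twist": 0}])

```text
clock: 20.02
tcp_pos: [0.4066, -0.1571, 0.1552]
orientation: [0.001, 0.042, 0.999, -0.001]
wrist_force: [-0.5, -0.1, -1.2]
finger_gap: 0.0193
```

```bash
python3 car.py; python3 -c "
from h import *
go(.527,.361,.15,89.2)"
```

```text
[(np.int32(582), array([442.8, 216.4]), array([ 0.6158, -0.1731]))] [(np.int32(544), array([307.6, 261. ]), array([0.5253, 0.1521]))]
t 20.07 tcp [ 0.406  -0.1566  0.1541] yaw 175.17 tilt 0.07 gap 1.89 F [ 0.2  1.  -1.4] j [-0.55  0.09 -0.43  1.05 -0.   -0.47]
 delta [-7.7  52.6   0.38] twist 85.97
```

Emit:
play_rows(moves=[{"claw": 1, "delta_pos": [-0.7, 5, 0], "twist": 8}, {"claw": 1, "delta_pos": [-1.5, 10, 0], "twist": 16}, {"claw": 1, "delta_pos": [-2.3, 15, 0], "twist": 25}, {"claw": 1, "delta_pos": [-3, 20, 0], "twist": 34}, {"claw": 1, "delta_pos": [-3.8, 26, 0], "twist": 43}, {"claw": 1, "delta_pos": [-4.7, 32, 0], "twist": 52}, {"claw": 1, "delta_pos": [-5.6, 38, 0], "twist": 61}, {"claw": 1, "delta_pos": [-6.4, 44, 0], "twist": 70}, {"claw": 1, "delta_pos": [-7.2, 49, 0], "twist": 79}, {"claw": 1, "delta_pos": [-7.7, 52.6, 0], "twist": 86}, {"claw": 1, "delta_pos": [-7.7, 52.6, 0], "twist": 86}, {"claw": 1, "delta_pos": [-7.7, 52.6, 0], "twist": 86}])

```text
clock: 21.58
tcp_pos: [0.5259, 0.3605, 0.1522]
orientation: [-0.0, 0.712, 0.702, -0.002]
wrist_force: [-0.9, -0.3, -0.8]
finger_gap: 0.0189
```

```bash
python3 car.py; python3 -c "
from h import *
go(.527,.361,.0475,89.2)"
```

```text
[(np.int32(573), array([442.6, 216.4]), array([ 0.6159, -0.1726]))] [(np.int32(542), array([307.6, 260.9]), array([0.5253, 0.152 ]))]
t 21.62 tcp [0.5262 0.3601 0.1527] yaw 89.19 tilt 0.15 gap 1.89 F [ 0.   0.7 -1.7] j [ 0.47  0.47  0.08  1.19 -0.    2.06]
 delta [ 0.11  0.1  10.52] twist -0.01
```

Now I'll lower the blade onto the sheet and push cookie 2 to the lip.

Emit:
play_rows(moves=[{"claw": 1, "delta_pos": [0.1, 0, 4], "twist": 0}, {"claw": 1, "delta_pos": [0.1, 0, 8], "twist": 0}, {"claw": 1, "delta_pos": [0.1, 0, 10.4], "twist": 0}, {"claw": 1, "delta_pos": [0.1, 0, 10.8], "twist": 0}, {"claw": 1, "delta_pos": [0.1, 0, 11.05], "twist": 0}, {"claw": 1, "delta_pos": [0.1, 0, 11.05], "twist": 0}])

```text
clock: 22.38
tcp_pos: [0.5279, 0.3623, 0.0448]
orientation: [0.0, 0.712, 0.702, 0.001]
wrist_force: [0.1, 0.2, -1.9]
finger_gap: 0.019
```

```bash
python3 car.py; python3 -c "
from h import *
go(.527,.231,.0420,89.2)
im=cv2.imread('pics/last.png'); a=cv2.resize(im[210:310,225:365],(700,500),interpolation=cv2.INTER_CUBIC)
cv2.imwrite('pics/t10c.png',a)"
```

```text
[(np.int32(582), array([442.8, 216.4]), array([ 0.6158, -0.1731]))] [(np.int32(544), array([307.6, 261. ]), array([0.5253, 0.1521]))]
t 22.43 tcp [0.5279 0.3624 0.0449] yaw 89.17 tilt 0.13 gap 1.92 F [ 0.3  0.5 -1.5] j [ 0.48  0.54 -0.07  0.95 -0.    2.06]
 delta [-13.14   0.1    0.27] twist -0.03
```

View pics/t10c.png

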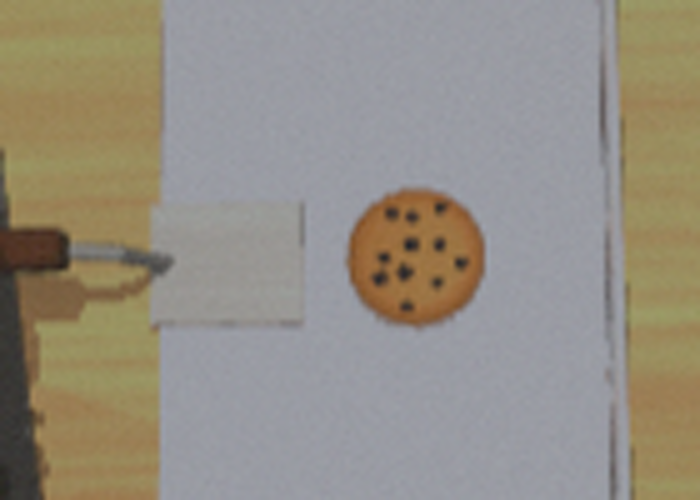

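Emit:
play_rows(moves=[{"claw": 1, "delta_pos": [0, 0, 0.2], "twist": 0}, {"claw": 1, "delta_pos": [0, 0.1, 0.28], "twist": 0}, {"claw": 1, "delta_pos": [-0.5, 0.1, 0.3], "twist": 0}, {"claw": 1, "delta_pos": [-1.3, 0.1, 0.3], "twist": 0}, {"claw": 1, "delta_pos": [-2.1, 0.1, 0.3], "twist": 0}, {"claw": 1, "delta_pos": [-2.9, 0.1, 0.3], "twist": 0}, {"claw": 1, "delta_pos": [-3.7, 0.1, 0.3], "twist": 0}, {"claw": 1, "delta_pos": [-4.5, 0.1, 0.3], "twist": 0}, {"claw": 1, "delta_pos": [-5.3, 0.1, 0.3], "twist": 0}, {"claw": 1, "delta_pos": [-6.1, 0.1, 0.3], "twist": 0}, {"claw": 1, "delta_pos": [-6.9, 0.1, 0.3], "twist": 0}, {"claw": 1, "delta_pos": [-7.5, 0.1, 0.3], "twist": 0}])

```text
clock: 23.92
tcp_pos: [0.5284, 0.2883, 0.0422]
orientation: [0.0, 0.712, 0.702, 0.002]
wrist_force: [-0.9, 3.4, 6.1]
finger_gap: 0.0183
```

```bash
python3 car.py; python3 -c "
from h import *
go(.527,.229,.0420,89.2)"
```

```text
[(np.int32(582), array([442.8, 216.4]), array([ 0.6158, -0.1731]))] [(np.int32(544), array([326.5, 266.2]), array([0.5109, 0.1064]))]
t 23.98 tcp [0.5283 0.2876 0.0422] yaw 89.18 tilt 0.22 gap 1.89 F [-0.1  1.1  5.3] j [ 0.36  0.48 -0.19  0.9   0.    1.95]
 delta [-5.86 -0.05  0.01] twist -0.02
```

Emit:
play_rows(moves=[{"claw": 1, "delta_pos": [0.8, 0, 0], "twist": 0}, {"claw": 1, "delta_pos": [2, 0, 0], "twist": 0}, {"claw": 1, "delta_pos": [2.2, -0.8, -0.1], "twist": 0}, {"claw": 1, "delta_pos": [2.2, -1.5, -0.1], "twist": 0}, {"claw": 1, "delta_pos": [2.2, -1.5, 0], "twist": 0}])

```text
clock: 24.6
tcp_pos: [0.5121, 0.3106, 0.0415]
orientation: [-0.0, 0.712, 0.702, 0.001]
wrist_force: [-2.0, 3.2, 11.4]
finger_gap: 0.0189
```

```bash
python3 car.py; python3 -c "
from h import *
go(.513,.229,.0420,89.2)
im=cv2.imread('pics/last.png'); a=cv2.resize(im[210:310,225:365],(700,500),interpolation=cv2.INTER_CUBIC)
cv2.imwrite('pics/t11c.png',a)"
```

```text
[(np.int32(581), array([442.9, 216.4]), array([ 0.6159, -0.1731]))] [(np.int32(538), array([327. , 266.2]), array([0.5109, 0.1053])), (np.int32(424), array([248.9, 282.2]), array([0.4778, 0.2956]))]
t 24.65 tcp [0.5121 0.3106 0.0416] yaw 89.23 tilt 0.12 gap 1.88 F [-0.3  3.3 11. ] j [ 0.41  0.48 -0.2   0.9   0.    1.99]
 delta [-8.15  0.2  -0.06] twist 0.03
```

Emit:
play_rows(moves=[{"claw": 1, "delta_pos": [-0.5, 0, -0.05], "twist": 0}, {"claw": 1, "delta_pos": [-1.2, 0, -0.05], "twist": 0}, {"claw": 1, "delta_pos": [-1.8, 0, -0.05], "twist": 0}, {"claw": 1, "delta_pos": [-2.4, 0, -0.05], "twist": 0}, {"claw": 1, "delta_pos": [-3.0, 0, -0.05], "twist": 0}, {"claw": 1, "delta_pos": [-3.6, 0, -0.05], "twist": 0}, {"claw": 1, "delta_pos": [-4.2, 0, -0.05], "twist": 0}, {"claw": 1, "delta_pos": [-4.6, 0, -0.05], "twist": 0}])

```text
clock: 25.65
tcp_pos: [0.512, 0.2651, 0.0421]
orientation: [-0.001, 0.712, 0.702, 0.002]
wrist_force: [0.8, 5.7, 8.4]
finger_gap: 0.019
```

```bash
python3 car.py; python3 -c "
from h import *
go(.513,.2290,.0420,89.2)"
```

```text
[(np.int32(573), array([442.6, 216.4]), array([ 0.6159, -0.1726]))] [(np.int32(540), array([332. , 266.2]), array([0.5106, 0.0931]))]
t 25.7 tcp [0.512  0.2647 0.0421] yaw 89.21 tilt 0.21 gap 1.89 F [-0.5  3.6  7.3] j [ 0.34  0.44 -0.26  0.87  0.    1.92]
 delta [-3.57  0.15 -0.  ] twist 0.01
```

Emit:
play_rows(moves=[{"claw": 1, "delta_pos": [-0.6, 0, 0], "twist": 0}, {"claw": 1, "delta_pos": [-1.2, 0, 0], "twist": 0}, {"claw": 1, "delta_pos": [-1.8, 0, 0], "twist": 0}, {"claw": 1, "delta_pos": [-2.4, 0, 0], "twist": 0}, {"claw": 1, "delta_pos": [-3.0, 0, 0], "twist": 0}, {"claw": 1, "delta_pos": [-3.5, 0, 0], "twist": 0}, {"claw": 1, "delta_pos": [-3.6, 0, 0], "twist": 0}, {"claw": 1, "delta_pos": [-3.6, 0, 0], "twist": 0}])

```text
clock: 26.7
tcp_pos: [0.5116, 0.2291, 0.0421]
orientation: [-0.001, 0.712, 0.702, 0.002]
wrist_force: [1.0, 4.6, 9.1]
finger_gap: 0.0187
```

```bash
python3 car.py; python3 -c "
from h import *
go(.513,.2290,.0420,89.2)"
```

```text
[(np.int32(582), array([442.8, 216.4]), array([ 0.6158, -0.1731]))] [(np.int32(560), array([332.3, 267.5]), array([0.5073, 0.0925]))]
t 26.75 tcp [0.5115 0.2291 0.0421] yaw 89.23 tilt 0.22 gap 1.86 F [-0.1  4.1  8.1] j [ 0.28  0.41 -0.3   0.86  0.    1.86]
 delta [-0.01  0.15  0.01] twist 0.03
```

Emit:
play_rows(moves=[{"claw": 1, "delta_pos": [0, 0, -0.2], "twist": 0}, {"claw": 1, "delta_pos": [0, 0, -0.5], "twist": 0}, {"claw": 1, "delta_pos": [0.1, 0, -0.9], "twist": 0}, {"claw": 1, "delta_pos": [0.2, 0, -1.4], "twist": 0}, {"claw": 1, "delta_pos": [0.3, 0, -2.1], "twist": 0}, {"claw": 1, "delta_pos": [0.3, 0, -3], "twist": 0}, {"claw": 1, "delta_pos": [0.3, 0, -4.2], "twist": 0}, {"claw": 1, "delta_pos": [0.3, 0, -5.6], "twist": 0}, {"claw": 1, "delta_pos": [0.3, 0, -7.2], "twist": 0}, {"claw": 1, "delta_pos": [0.3, 0, -8.6], "twist": 0}, {"claw": 1, "delta_pos": [0.3, 0, -9.6], "twist": 0}, {"claw": 1, "delta_pos": [0.3, 0, -10], "twist": 0}])

```text
clock: 28.25
tcp_pos: [0.5114, 0.2305, 0.1418]
orientation: [0.0, 0.712, 0.702, 0.0]
wrist_force: [0.2, 0.4, -2.0]
finger_gap: 0.019
```

```bash
python3 - <<'E'
from h import *
C=np.array([.533,-.167]);ph=np.radians(-4.8);xd=np.array([np.cos(ph),np.sin(ph)])
t=C+xd*(-.108+.156); print(t)
go(t[0],t[1],.142,-4.8)
im=shot('top','t12.png');print([c for c in cookies(im,'top',.122) if .3<c[2][0]<.7 and -.3<c[2][1]<.3])
E
```

```text
[ 0.58083166 -0.17101654]
t 28.25 tcp [0.5114 0.2305 0.1418] yaw 89.18 tilt 0.06 gap 1.9 F [ 0.2  0.4 -2. ] j [ 0.28  0.33 -0.16  1.08 -0.    1.87]
 delta [-4.005e+01  7.510e+00 -2.000e-02] twist 93.98
[(np.int32(582), array([442.8, 216.4]), array([ 0.6009, -0.157 ])), (np.int32(672), array([330.8, 261.6]), array([0.5069, 0.0956]))]
```

Emit:
play_rows(moves=[{"claw": 1, "delta_pos": [-0.4, 0.1, 0], "twist": 0.9}, {"claw": 1, "delta_pos": [-1.1, 0.2, 0], "twist": 2.7}, {"claw": 1, "delta_pos": [-2.3, 0.4, 0], "twist": 5.4}, {"claw": 1, "delta_pos": [-3.8, 0.7, 0], "twist": 9.0}, {"claw": 1, "delta_pos": [-5.7, 1.1, 0], "twist": 13.5}, {"claw": 1, "delta_pos": [-7.8, 1.5, 0], "twist": 18.4}, {"claw": 1, "delta_pos": [-10.1, 1.9, 0], "twist": 23.8}, {"claw": 1, "delta_pos": [-12.4, 2.3, 0], "twist": 29.2}, {"claw": 1, "delta_pos": [-14.7, 2.8, 0], "twist": 34.6}, {"claw": 1, "delta_pos": [-17.0, 3.2, 0], "twist": 40.0}, {"claw": 1, "delta_pos": [-19.3, 3.6, 0], "twist": 45.4}, {"claw": 1, "delta_pos": [-21.6, 4.1, 0], "twist": 50.9}])

```text
clock: 29.8
tcp_pos: [0.5489, 0.012, 0.141]
orientation: [0.0, 0.946, 0.325, -0.0]
wrist_force: [0.0, -0.7, -2.3]
finger_gap: 0.0185
```

Emit:
play_rows(moves=[{"claw": 1, "delta_pos": [-1.1, 2.1, 0], "twist": 5.4}, {"claw": 1, "delta_pos": [-2.2, 4.1, 0], "twist": 10.8}, {"claw": 1, "delta_pos": [-3.4, 6.2, 0], "twist": 16.2}, {"claw": 1, "delta_pos": [-4.4, 8.1, 0], "twist": 21.1}, {"claw": 1, "delta_pos": [-5.3, 9.8, 0], "twist": 25.6}, {"claw": 1, "delta_pos": [-6.2, 11.3, 0], "twist": 29.6}, {"claw": 1, "delta_pos": [-6.9, 12.7, 0], "twist": 33.2}, {"claw": 1, "delta_pos": [-7.6, 13.9, 0], "twist": 36.4}, {"claw": 1, "delta_pos": [-8.1, 14.8, 0], "twist": 38.8}, {"claw": 1, "delta_pos": [-8.5, 15.6, 0], "twist": 40.9}, {"claw": 1, "delta_pos": [-8.8, 16.1, 0], "twist": 42.2}, {"claw": 1, "delta_pos": [-9.0, 16.5, 0], "twist": 43.1}])

```text
clock: 31.3
tcp_pos: [0.5806, -0.1716, 0.141]
orientation: [0.0, 0.999, -0.042, -0.0]
wrist_force: [0.0, 0.5, -1.4]
finger_gap: 0.0191
```

```bash
python3 -c "
from h import *
go(.5808,-.171,.0853,-4.8)
im=shot('top','t13.png');im2=shot('side','s13.png');print([c for c in cookies(im,'top',.122) if .3<c[2][0]<.7 and -.3<c[2][1]<.3])
a=cv2.resize(im[170:330,390:560],(510,480),interpolation=cv2.INTER_CUBIC);b=cv2.resize(im2[130:250,270:397],(508,480),interpolation=cv2.INTER_CUBIC)
cv2.imwrite('pics/t13c.png',cv2.resize(np.hstack([a,b]),(800,377),interpolation=cv2.INTER_AREA))"
```

```text
t 31.3 tcp [ 0.5806 -0.1716  0.141 ] yaw -4.87 tilt 0.01 gap 1.91 F [ 0.   0.5 -1.4] j [-0.42  0.41 -0.04  1.12 -0.    2.81]
 delta [ 0.02 -0.06  5.57] twist -0.07
[(np.int32(431), array([444.2, 283.9]), array([ 0.4507, -0.1486])), (np.int32(588), array([244.7, 306.1]), array([0.4152, 0.2851]))]
```

View pics/t13c.png

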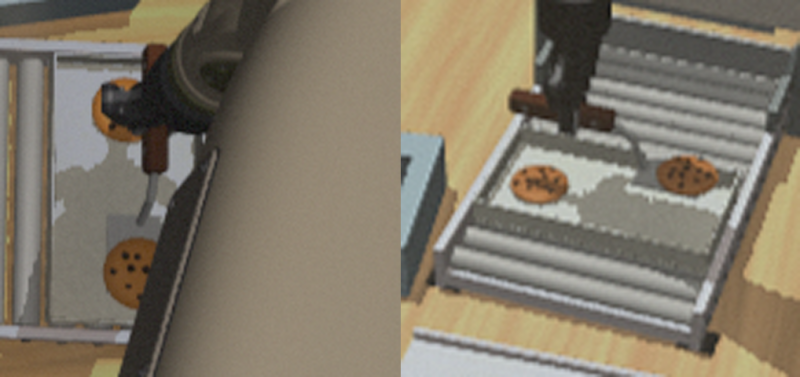

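Emit:
play_rows(moves=[{"claw": 1, "delta_pos": [0, 0, 0.3], "twist": 0}, {"claw": 1, "delta_pos": [0, 0, 0.8], "twist": 0}, {"claw": 1, "delta_pos": [0, 0, 1.5], "twist": 0}, {"claw": 1, "delta_pos": [0, 0, 2.3], "twist": 0}, {"claw": 1, "delta_pos": [0, 0, 3.1], "twist": 0}, {"claw": 1, "delta_pos": [0, 0, 3.9], "twist": 0}, {"claw": 1, "delta_pos": [0, 0, 4.6], "twist": 0}, {"claw": 1, "delta_pos": [0, 0, 5.1], "twist": 0}, {"claw": 1, "delta_pos": [0, 0, 5.4], "twist": 0}, {"claw": 1, "delta_pos": [0, 0, 5.55], "twist": 0}, {"claw": 1, "delta_pos": [0, 0, 5.55], "twist": 0}])

```text
clock: 32.78
tcp_pos: [0.5806, -0.1715, 0.0856]
orientation: [0.0, 0.999, -0.042, 0.0]
wrist_force: [-0.6, -1.2, -2.5]
finger_gap: 0.0191
```

```bash
python3 car.py; python3 -c "
from h import *
go(.5808,-.171,.0853,-4.8)
print([c for c in cookies(shot('side'),'side',.06) if .3<c[2][0]<.7 and -.3<c[2][1]<.3])"
```

```text
[(np.int32(381), array([438.4, 286.5]), array([ 0.4504, -0.1504]))] []
t 32.83 tcp [ 0.5807 -0.1715  0.0857] yaw -4.82 tilt 0.02 gap 1.88 F [ 0.6 -0.  -1.3] j [-0.42  0.45 -0.12  1.   -0.    2.81]
 delta [ 0.01 -0.05  0.04] twist -0.02
[]
```

Emit:
play_rows(moves=[{"claw": 1, "delta_pos": [6.2, 0, 0], "twist": 0}, {"claw": 1, "delta_pos": [7.7, 0, 0], "twist": 0}, {"claw": 1, "delta_pos": [7.7, 0, 0], "twist": 0}, {"claw": 1, "delta_pos": [7.7, 0, 0], "twist": 0}])

```text
clock: 33.38
tcp_pos: [0.6565, -0.1777, 0.0854]
orientation: [-0.0, 0.999, -0.042, -0.0]
wrist_force: [0.4, 0.0, -2.0]
finger_gap: 0.0186
```

```bash
python3 car.py; python3 -c "
from h import *
go(.5808,-.171,.15,-4.8)
im2=shot('side','s14.png');im=cv2.imread('pics/last.png')
print([c for c in cookies(im2,'side',.06)])
a=cv2.resize(im[170:330,390:560],(510,480),interpolation=cv2.INTER_CUBIC);b=cv2.resize(im2[130:250,270:397],(508,480),interpolation=cv2.INTER_CUBIC)
cv2.imwrite('pics/t14c.png',cv2.resize(np.hstack([a,b]),(800,377),interpolation=cv2.INTER_AREA))"
```

```text
[(np.int32(409), array([439.7, 215. ]), array([ 0.6195, -0.166 ]))] []
t 33.42 tcp [ 0.6564 -0.1778  0.0855] yaw -4.83 tilt 0.04 gap 1.89 F [ 0.1 -0.4 -1.1] j [-0.38  0.59  0.11  1.09 -0.    2.84]
 delta [-7.59 -0.04 -6.44] twist -0.03
[(np.int32(397), array([232. , 258.3]), array([0.7657, 0.2286]))]
```

View pics/t14c.png

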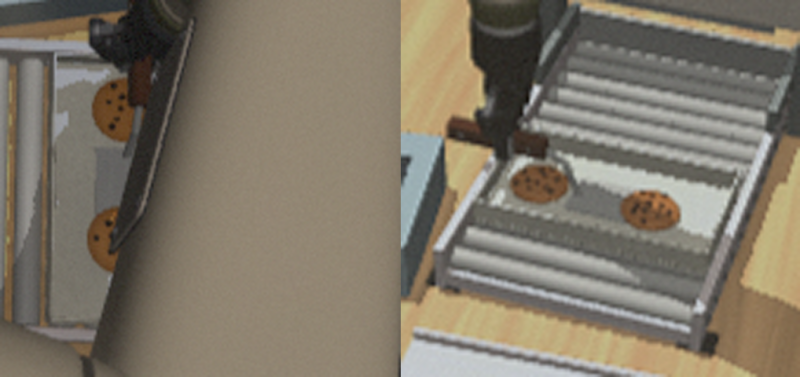

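```bash
python3 - <<'E'
from h import *
im=cv2.imread('pics/s14.png');h=cv2.cvtColor(im,cv2.COLOR_BGR2HSV)
m=cv2.inRange(h,(3,90,30),(20,255,255)); m[:, :300]=0; m[:150]=0;m[250:]=0;m[:,400:]=0
m=cv2.morphologyEx(m,cv2.MORPH_CLOSE,np.ones((5,5)))
k,_,st,c=cv2.connectedComponentsWithStats(m)
C=np.array([.533,-.167]);p=np.radians(-4.8);x=np.array([np.cos(p),np.sin(p)]);y=np.array([-x[1],x[0]])
for j in range(1,k):
    if st[j,4]>80:
        w=ray('side',*c[j],.056)[:2];print(st[j],c[j].round(1),w.round(4),"carton",(w-C)@x,(w-C)@y)
E
```

```text
[305 172  18  23 246] [312.8 184.6] [ 0.6254 -0.1889] carton 0.09388089068937969 -0.014057472570702348
[ 300  173  100   77 1954] [369.5 228.6] [ 0.3864 -0.0158] carton -0.15868696557731102 0.13838934179993378
[340 191  19  12 182] [348.9 196.7] [ 0.4853 -0.1569] carton -0.04840582085220255 0.006072326880441468
```

Emit:
play_rows(moves=[{"claw": 1, "delta_pos": [0.2, 0, 0], "twist": 0}, {"claw": 1, "delta_pos": [0.5, 0, 0], "twist": 0}, {"claw": 1, "delta_pos": [0.8, 0, 0], "twist": 0}, {"claw": 1, "delta_pos": [1.1, 0, 0], "twist": 0}, {"claw": 1, "delta_pos": [1.3, 0, 0], "twist": 0}, {"claw": 1, "delta_pos": [1.3, 0, -0.2], "twist": 0}, {"claw": 1, "delta_pos": [1.3, 0, -0.5], "twist": 0}, {"claw": 1, "delta_pos": [1.3, 0, -1], "twist": 0}, {"claw": 1, "delta_pos": [1.3, 0, -2], "twist": 0}, {"claw": 1, "delta_pos": [1.3, 0, -4], "twist": 0}, {"claw": 1, "delta_pos": [1.3, 0, -7], "twist": 0}, {"claw": 1, "delta_pos": [1.3, 0, -9.5], "twist": 0}])

```text
clock: 34.98
tcp_pos: [0.6705, -0.1791, 0.1827]
orientation: [0.0, 0.999, -0.042, 0.001]
wrist_force: [-0.0, 0.0, -1.9]
finger_gap: 0.0186
```

```bash
python3 car.py; python3 -c "
from h import *
go(.57,0.1,.18,89.2)"
```

```text
[(np.int32(391), array([441.3, 210.1]), array([ 0.6313, -0.1706])), (np.int32(326), array([435.5, 271.4]), array([ 0.4854, -0.1464]))] []
t 35.02 tcp [ 0.6719 -0.1797  0.1867] yaw -4.82 tilt 0.4 gap 1.94 F [ 0.9 -0.8  1.7] j [-0.38  0.56  0.32  1.32 -0.    2.85]
 delta [-12.51 -27.01   0.53] twist -94.02
```

Emit:
play_rows(moves=[{"claw": 1, "delta_pos": [-1.2, -2.7, 0], "twist": -8}, {"claw": 1, "delta_pos": [-2.5, -5.4, 0], "twist": -17}, {"claw": 1, "delta_pos": [-3.7, -8, 0], "twist": -26}, {"claw": 1, "delta_pos": [-5, -11, 0], "twist": -35}, {"claw": 1, "delta_pos": [-6.3, -14, 0], "twist": -44}, {"claw": 1, "delta_pos": [-7.5, -17, 0], "twist": -53}, {"claw": 1, "delta_pos": [-9, -20, 0], "twist": -62}, {"claw": 1, "delta_pos": [-10.3, -23, 0], "twist": -71}, {"claw": 1, "delta_pos": [-11.5, -25, 0], "twist": -80}, {"claw": 1, "delta_pos": [-12.5, -27, 0], "twist": -88}, {"claw": 1, "delta_pos": [-12.5, -27, 0], "twist": -94}, {"claw": 1, "delta_pos": [-12.5, -27, 0], "twist": -94}])

```text
clock: 36.52
tcp_pos: [0.5682, 0.1009, 0.1807]
orientation: [0.0, 0.712, 0.702, 0.0]
wrist_force: [0.1, 0.8, -1.7]
finger_gap: 0.0186
```

```bash
python3 car.py; python3 - <<'E'
from h import *
go(.4698,.3847,.16,-173.2)
im2=shot('side','s15.png');im=cv2.imread('pics/last.png')
a=cv2.resize(im[180:330,395:545],(480,480),interpolation=cv2.INTER_CUBIC);b=cv2.resize(im2[130:250,270:390],(480,480),interpolation=cv2.INTER_CUBIC)
cv2.imwrite('pics/t15c.png',cv2.resize(np.hstack([a,b]),(800,400),interpolation=cv2.INTER_AREA))
C=np.array([.533,-.167]);p=np.radians(-4.8);x=np.array([np.cos(p),np.sin(p)]);y=np.array([-x[1],x[0]])
for c in cookies(im,'top',.058):
    if -.3<c[2][1]<-.05: print(c[0],"carton",((c[2]-C)@x).round(4),((c[2]-C)@y).round(4))
E
```

```text
[(np.int32(572), array([442.5, 213.4]), array([ 0.623 , -0.1727])), (np.int32(612), array([440.8, 272. ]), array([ 0.4838, -0.1584]))] []
t 36.58 tcp [0.5683 0.1006 0.1806] yaw 89.07 tilt 0.02 gap 1.91 F [-0.8 -0.5 -1.6] j [ 0.04  0.34 -0.05  1.19 -0.    1.62]
 delta [ 28.25 -10.31   2.06] twist -97.73
460 carton 0.3795 -0.0702
572 carton 0.0907 0.0014
612 carton -0.0495 0.004
271 carton -0.2718 -0.1278
234 carton -0.3576 -0.0594
```

View pics/t15c.png

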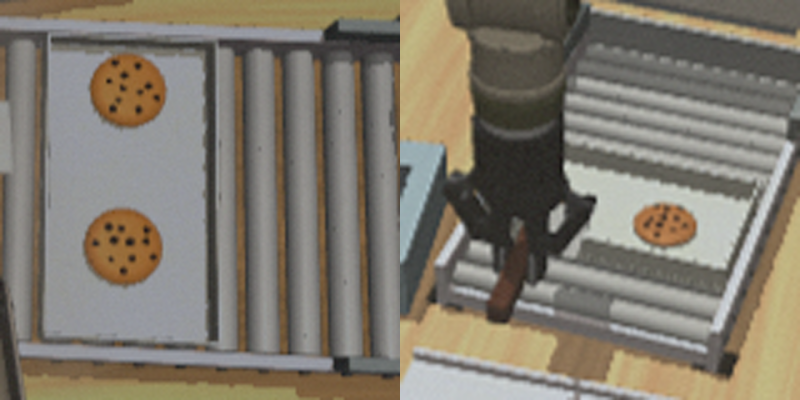

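Emit:
play_rows(moves=[{"claw": 1, "delta_pos": [2.8, -1, 0], "twist": -9}, {"claw": 1, "delta_pos": [5.6, -2, 0], "twist": -18}, {"claw": 1, "delta_pos": [8.5, -3, 0], "twist": -27}, {"claw": 1, "delta_pos": [11.3, -4.1, 0], "twist": -36}, {"claw": 1, "delta_pos": [14.1, -5.1, 0], "twist": -45}, {"claw": 1, "delta_pos": [17, -6.2, 0], "twist": -54}, {"claw": 1, "delta_pos": [19.8, -7.2, 0], "twist": -63}, {"claw": 1, "delta_pos": [22.6, -8.2, 0], "twist": -72}, {"claw": 1, "delta_pos": [25.4, -9.3, 0.5], "twist": -81}, {"claw": 1, "delta_pos": [28.2, -10.3, 1], "twist": -90}, {"claw": 1, "delta_pos": [28.2, -10.3, 2], "twist": -97.7}, {"claw": 1, "delta_pos": [28.2, -10.3, 2], "twist": -97.7}])

```text
clock: 38.12
tcp_pos: [0.4689, 0.3836, 0.1595]
orientation: [-0.001, -0.059, 0.998, -0.001]
wrist_force: [-1.2, -0.4, -1.7]
finger_gap: 0.0193
```

```bash
python3 -c "
from h import *
go(.4698,.3847,.044,-173.2)"
```

```text
t 38.12 tcp [0.4689 0.3836 0.1595] yaw -173.26 tilt 0.12 gap 1.93 F [-1.2 -0.4 -1.7] j [ 0.55  0.4  -0.    1.17 -0.    0.44]
 delta [-0.12  0.11 11.55] twist -0.06
```

Emit:
play_rows(moves=[{"claw": 1, "delta_pos": [-0.1, 0.1, 4], "twist": 0}, {"claw": 1, "delta_pos": [-0.1, 0.1, 8], "twist": 0}, {"claw": 1, "delta_pos": [-0.1, 0.1, 10], "twist": 0}, {"claw": 1, "delta_pos": [-0.1, 0.1, 11], "twist": 0}, {"claw": 1, "delta_pos": [-0.1, 0.1, 11.5], "twist": 0}, {"claw": 1, "delta_pos": [-0.1, 0.1, 11.8], "twist": 0}, {"claw": 1, "delta_pos": [-0.1, 0.1, 11.95], "twist": 0}, {"claw": 1, "delta_pos": [-0.1, 0.1, 11.95], "twist": 0}])

```text
clock: 39.12
tcp_pos: [0.4706, 0.3853, 0.0414]
orientation: [0.0, -0.06, 0.998, 0.0]
wrist_force: [0.4, -0.6, -1.0]
finger_gap: 0.0187
```

```bash
python3 -c "
from h import *
go(.4698,.3847,.0393,-173.2)"
```

```text
t 39.12 tcp [0.4706 0.3853 0.0414] yaw -173.13 tilt 0.05 gap 1.87 F [ 0.4 -0.6 -1. ] j [ 0.55  0.49 -0.17  0.91 -0.    0.43]
 delta [ 0.08 -0.05  0.21] twist 0.07
```

Now I'll lower the last 2 mm, release, and lift clear.

Emit:
play_rows(moves=[{"claw": 1, "delta_pos": [0, 0, 0.1], "twist": 0}, {"claw": 1, "delta_pos": [0, 0, 0.2], "twist": 0}, {"claw": 1, "delta_pos": [0, 0, 0.2], "twist": 0}, {"claw": 3.5, "delta_pos": [0, 0, 0.2], "twist": 0}, {"claw": 8.5, "delta_pos": [0, 0, 0.2], "twist": 0}, {"claw": 8.5, "delta_pos": [0, 0, 0.2], "twist": 0}, {"claw": 8.5, "delta_pos": [0, 0, 0.2], "twist": 0}, {"claw": 8.5, "delta_pos": [0, 0, 0.2], "twist": 0}, {"claw": 8.5, "delta_pos": [0, 0, -4], "twist": 0}, {"claw": 8.5, "delta_pos": [0, 0, -10], "twist": 0}, {"claw": 8.5, "delta_pos": [0, 0, -16], "twist": 0}, {"claw": 8.5, "delta_pos": [0, 0, -16], "twist": 0}])

```text
clock: 40.62
tcp_pos: [0.4731, 0.3869, 0.2072]
orientation: [0.005, -0.06, 0.998, 0.003]
wrist_force: [0.0, 0.0, -0.1]
finger_gap: 0.0853
```

```bash
python3 - <<'E'
from h import *
go(.5427,-.02,.25,-180+85.2)
go(.5427,-.02,.25,-4.8)
C=np.array([.533,-.167]);p=np.radians(-4.8);x=np.array([np.cos(p),np.sin(p)]);y=np.array([-x[1],x[0]])
for d in (.11,.095,-.155): print(d,C+y*d)
im2=shot('side','s16.png');im=shot('top','t16.png')
h=cv2.cvtColor(im2,cv2.COLOR_BGR2HSV);h0=cv2.cvtColor(cv2.imread('pics/side0.png'),cv2.COLOR_BGR2HSV)
for H in(h0,h):
    m=cv2.inRange(H,(0,90,20),(14,255,130))[305:350,240:345];c=max(cv2.findContours(m,0,1)[0],key=cv2.contourArea);print(cv2.minAreaRect(c))
def blade(I):
    m=cv2.inRange(cv2.cvtColor(I,cv2.COLOR_BGR2HSV),(0,0,115),(180,70,255))[222:262,192:224];c=max(cv2.findContours(m,0,1)[0],key=cv2.contourArea);return cv2.minAreaRect(c)
print(blade(cv2.imread('pics/top0.png')),blade(im))
E
```

```text
t 40.62 tcp [0.4731 0.3869 0.2072] yaw -173.12 tilt 0.63 gap 8.53 F [ 0.   0.  -0.1] j [ 0.55  0.38  0.09  1.26 -0.    0.43]
 delta [ -2.08 -41.21  -4.45] twist -78.32
t 40.62 tcp [0.4731 0.3869 0.2072] yaw -173.12 tilt 0.63 gap 8.53 F [ 0.   0.  -0.1] j [ 0.55  0.38  0.09  1.26 -0.    0.43]
 delta [ -2.08 -41.21  -4.45] twist -168.32
0.11 [ 0.54220456 -0.05738579]
0.095 [ 0.5409494  -0.07233318]
-0.155 [ 0.52002993 -0.32145639]
((77.28233337402344, 16.813880920410156), (43.408573150634766, 6.711847305297852), 6.842773914337158)
((74.0, 15.5), (38.48748016357422, 6.347168445587158), 5.355824947357178)
((17.15505599975586, 21.628089904785156), (33.98905944824219, 23.607463836669922), 84.5596694946289) ((17.000003814697266, 20.0), (31.25675392150879, 24.0627384185791), 82.87498474121094)
```

Emit:
play_rows(moves=[{"claw": 5, "delta_pos": [-1, -5, 0], "twist": -9}, {"claw": 5, "delta_pos": [-1.5, -10, 0], "twist": -18}, {"claw": 5, "delta_pos": [-1.7, -16, 0], "twist": -27}, {"claw": 5, "delta_pos": [-1.7, -22, 0], "twist": -36}, {"claw": 5, "delta_pos": [-1.7, -28, 0], "twist": -45}, {"claw": 5, "delta_pos": [-1.7, -34, 0], "twist": -54}, {"claw": 5, "delta_pos": [-1.7, -40, 0], "twist": -63}, {"claw": 5, "delta_pos": [-1.7, -44.4, 0], "twist": -72}, {"claw": 5, "delta_pos": [-1.7, -44.4, 3], "twist": -78.3}, {"claw": 5, "delta_pos": [-1.7, -44.4, 6], "twist": -78.3}, {"claw": 5, "delta_pos": [-1.7, -44.4, 6], "twist": -78.3}])

```text
clock: 42.1
tcp_pos: [0.5369, -0.0531, 0.1368]
orientation: [-0.002, -0.677, 0.736, 0.004]
wrist_force: [0.0, 0.3, 0.5]
finger_gap: 0.05
```

```bash
python3 - <<'E'
from h import *
im2=shot('side','s17.png');im=shot('top','t17.png')
for n in('side','top'): print(n,[(np.round(d["extent"],1).tolist(),round(d["conf"],2)) for d in spotter.spot_in(n,'turner_grip')])
h=cv2.cvtColor(im2,cv2.COLOR_BGR2HSV)
m=cv2.inRange(h,(0,90,20),(14,255,130))[305:350,240:345];c=max(cv2.findContours(m,0,1)[0],key=cv2.contourArea);print(cv2.minAreaRect(c))
h=cv2.cvtColor(im,cv2.COLOR_BGR2HSV)
m=cv2.inRange(h,(0,90,20),(14,255,130))[260:322,195:222];c=max(cv2.findContours(m,0,1)[0],key=cv2.contourArea);b=cv2.boxPoints(cv2.minAreaRect(c))+[195,260];w=np.array([ray('top',u,v,.07)[:2] for u,v in b]);print(w.mean(0).round(4),'was .4556 .3819')
print([c for c in cookies(im,'top',.058) if -.3<c[2][1]<-.05 and .35<c[2][0]<.7])
go(.5426,-.0524,.052,-94.8)
E
```

```text
side [([253.7, 382.8, 347.0, 419.1], 0.89)]
top [([106.1, 256.7, 141.6, 326.4], 0.74), ([198.7, 226.3, 223.3, 313.8], 0.59)]
((77.03412628173828, 15.7098970413208), (42.647056579589844, 6.075744152069092), 6.709836959838867)
[0.4571 0.3795] was .4556 .3819
[]
t 42.3 tcp [ 0.5409 -0.0536  0.1418] yaw -94.8 tilt 0.07 gap 5.0 F [-0.6 -0.2  0.4] j [-0.25  0.3  -0.2   1.07 -0.   -1.73]
 delta [-0.14 -0.15  8.98] twist -0.0
```

Emit:
play_rows(moves=[{"claw": 5, "delta_pos": [-0.1, -0.1, 4], "twist": 0}, {"claw": 5, "delta_pos": [-0.1, -0.1, 8], "twist": 0}, {"claw": 5, "delta_pos": [-0.1, -0.1, 9], "twist": 0}, {"claw": 5, "delta_pos": [-0.1, -0.1, 9], "twist": 0}, {"claw": 5, "delta_pos": [0.5, -0.1, 9], "twist": 0}, {"claw": 5, "delta_pos": [1.2, -0.1, 9], "twist": 0}, {"claw": 5, "delta_pos": [1.8, -0.1, 9], "twist": 0}, {"claw": 5, "delta_pos": [2.3, -0.1, 9], "twist": 0}, {"claw": 5, "delta_pos": [2.8, -0.1, 9], "twist": 0}, {"claw": 5, "delta_pos": [3.3, -0.1, 9], "twist": 0}, {"claw": 5, "delta_pos": [3.8, -0.1, 9], "twist": 0}, {"claw": 5, "delta_pos": [4.3, -0.1, 9], "twist": 0}])

```text
clock: 43.8
tcp_pos: [0.5379, -0.0968, 0.0511]
orientation: [0.0, -0.677, 0.736, -0.0]
wrist_force: [0.3, 3.7, 1.2]
finger_gap: 0.0501
```

```bash
python3 - <<'E'
from h import *
go(.5426,-.0524,.052,-94.8)
im=shot('top','t18.png')
h=cv2.cvtColor(im,cv2.COLOR_BGR2HSV)
print([c for c in cookies(im,'top',.058) if -.45<c[2][1]<-.05 and .35<c[2][0]<.7])
print([(np.round(d["extent"],1).tolist(),round(d["conf"],2)) for d in spotter.spot_in('top','carton')])
E
```

```text
t 43.8 tcp [ 0.5379 -0.0968  0.0511] yaw -94.81 tilt 0.03 gap 5.01 F [0.3 3.7 1.2] j [-0.33  0.38 -0.32  0.87  0.   -1.81]
 delta [-4.47 -0.09 -0.09] twist -0.01
[]
[([414.6, 193.9, 426.0, 211.0], 0.67), ([374.9, 157.9, 620.9, 338.0], 0.2)]
```

Emit:
play_rows(moves=[{"claw": 5, "delta_pos": [0.7, 0, 0], "twist": 0}, {"claw": 5, "delta_pos": [1.6, 0, 0], "twist": 0}, {"claw": 5, "delta_pos": [2.6, 0, 0], "twist": 0}, {"claw": 5, "delta_pos": [3.7, 0, 0], "twist": 0}, {"claw": 5, "delta_pos": [4.9, 0, 0], "twist": 0}, {"claw": 5, "delta_pos": [6.1, 0, 0], "twist": 0}, {"claw": 5, "delta_pos": [7.3, 0, 0], "twist": 0}, {"claw": 5, "delta_pos": [8.5, 0, 0], "twist": 0}, {"claw": 5, "delta_pos": [9.7, 0, 0], "twist": 0}, {"claw": 5, "delta_pos": [10.9, 0, 0], "twist": 0}, {"claw": 5, "delta_pos": [12.1, 0, 0], "twist": 0}, {"claw": 5, "delta_pos": [13.3, 0, 0], "twist": 0}])

```text
clock: 45.4
tcp_pos: [0.5265, -0.23, 0.051]
orientation: [-0.0, -0.677, 0.736, -0.0]
wrist_force: [0.3, 0.2, 0.1]
finger_gap: 0.0499
```

Emit:
play_rows(moves=[{"claw": 5, "delta_pos": [1.1, 0, 0], "twist": 0}, {"claw": 5, "delta_pos": [2.1, 0, 0], "twist": 0}, {"claw": 5, "delta_pos": [3.0, 0, 0], "twist": 0}, {"claw": 5, "delta_pos": [3.9, 0, 0], "twist": 0}, {"claw": 5, "delta_pos": [4.7, 0, 0], "twist": 0}, {"claw": 5, "delta_pos": [5.5, 0, 0], "twist": 0}, {"claw": 5, "delta_pos": [6.2, 0, 0], "twist": 0}, {"claw": 5, "delta_pos": [6.8, 0, 0], "twist": 0}])

```text
clock: 46.4
tcp_pos: [0.5208, -0.2974, 0.051]
orientation: [-0.0, -0.677, 0.736, -0.0]
wrist_force: [1.6, 1.5, 0.4]
finger_gap: 0.0498
```

```bash
python3 - <<'E'
from h import *
go(.519,-.318,.052,-94.8)
for n in('side','top'):
    im=shot(n,n+'19.png')
    print(n,[(np.round(d["extent"],1).tolist(),round(d["conf"],2)) for d in spotter.spot_in(n,'carton')],[(np.round(d["extent"],1).tolist(),round(d["conf"],2)) for d in spotter.spot_in(n,'cookie1')])
E
```

```text
t 46.4 tcp [ 0.5208 -0.2974  0.051 ] yaw -94.82 tilt 0.01 gap 4.98 F [1.6 1.5 0.4] j [-0.65  0.47 -0.18  0.92 -0.   -2.14]
 delta [ 2.07  0.01 -0.1 ] twist -0.02
side [([314.1, 141.6, 394.0, 177.2], 0.95)] [([371.1, 298.7, 396.5, 319.5], 0.86), ([234.1, 201.5, 259.1, 239.7], 0.49), ([363.5, 155.3, 374.0, 163.7], 0.43)]
top [([497.7, 199.4, 551.2, 309.3], 0.88), ([256.4, 191.5, 351.0, 331.9], 0.54)] [([253.8, 345.6, 284.1, 375.4], 0.85), ([525.3, 203.7, 546.2, 222.8], 0.68), ([522.8, 265.0, 545.6, 289.6], 0.64)]
```

Emit:
play_rows(moves=[{"claw": 5, "delta_pos": [0.4, 0, 0], "twist": 0}, {"claw": 5, "delta_pos": [0.8, 0, 0], "twist": 0}, {"claw": 5, "delta_pos": [1.2, 0, 0], "twist": 0}, {"claw": 5, "delta_pos": [1.6, 0, 0], "twist": 0}, {"claw": 5, "delta_pos": [1.8, 0, 0], "twist": 0}, {"claw": 5, "delta_pos": [2.0, 0, 0], "twist": 0}, {"claw": 5, "delta_pos": [2.0, 0, 0], "twist": 0}])

```text
clock: 47.58
tcp_pos: [0.5193, -0.3168, 0.051]
orientation: [0.0, -0.677, 0.736, -0.0]
wrist_force: [-0.1, 1.9, 0.4]
finger_gap: 0.0502
```

Emit:
play_rows(moves=[{"claw": 5, "delta_pos": [0.2, 0, 0], "twist": 0}, {"claw": 5, "delta_pos": [0.4, 0, 0], "twist": 0}, {"claw": 5, "delta_pos": [0.6, 0, 0], "twist": 0}, {"claw": 5, "delta_pos": [0.6, 0, 0], "twist": 0}])

```text
clock: 48.08
tcp_pos: [0.5192, -0.3169, 0.0509]
orientation: [0.004, -0.678, 0.735, 0.003]
wrist_force: [3.1, 17.8, 7.8]
finger_gap: 0.0501
```

Emit:
play_rows(moves=[{"claw": 5, "delta_pos": [-0.3, 0, 0], "twist": 0}, {"claw": 5, "delta_pos": [-1, 0, 0], "twist": 0}, {"claw": 5, "delta_pos": [-3, 0, 0], "twist": 0}, {"claw": 5, "delta_pos": [-5, 0, -1], "twist": 0}, {"claw": 5, "delta_pos": [-7, 0, -6], "twist": 0}, {"claw": 5, "delta_pos": [-10, 0, -12], "twist": 0}, {"claw": 5, "delta_pos": [-16, 0, -18], "twist": 0}, {"claw": 5, "delta_pos": [-22, 0, -20], "twist": 0}, {"claw": 5, "delta_pos": [-28, 0, -20], "twist": 0}, {"claw": 5, "delta_pos": [-34, 0, -20], "twist": 0}, {"claw": 5, "delta_pos": [-34, 0, -20], "twist": 0}])

```text
clock: 49.45
tcp_pos: [0.5466, 0.0201, 0.2523]
orientation: [0.001, -0.679, 0.735, -0.0]
wrist_force: [0.4, -0.6, -0.0]
finger_gap: 0.0502
```

```bash
python3 - <<'E'
from h import *
go(.519,-.318,.052,-94.8)
H=np.array([.513,-.404]);p=np.radians(-4.8);x=np.array([np.cos(p),np.sin(p)]);y=np.array([-x[1],x[0]])
for n in('side','top'):
    im=shot(n,n+'20.png')
    print(n,[(np.round(d["extent"],1).tolist(),round(d["conf"],2)) for d in spotter.spot_in(n,'carton')])
    for c in cookies(im,n,.058):
        if .35<c[2][0]<.7 and -.5<c[2][1]<-.2: print(c,"home frame",((c[2]-H)@x).round(4),((c[2]-H)@y).round(4))
im=cv2.imread('pics/top20.png')
# +y outer rim of carton, along rows: print brightness
for v in (230,250,270,290): print(v,cv2.cvtColor(im,cv2.COLOR_BGR2GRAY)[v,485:520].tolist())
for yy in(.075,.072): print([px('top',(*(H+x*a+y*yy),.075)).round(1).tolist() for a in(-.1,0,.1)])
im2=cv2.imread('pics/side20.png')
print([c for c in cookies(im2,'side',.058)])
E
```

```text
t 49.45 tcp [0.5466 0.0201 0.2523] yaw -94.54 tilt 0.08 gap 5.02 F [ 0.4 -0.6 -0. ] j [-0.11  0.25  0.01  1.33  0.   -1.6 ]
 delta [33.92  0.11 20.02] twist 0.26
side [([317.3, 141.2, 395.3, 175.1], 0.67)]
top [([505.9, 197.6, 576.1, 311.9], 0.74)]
(np.int32(583), array([543.8, 218. ]), array([ 0.6046, -0.4105])) home frame 0.0918 0.0012
(np.int32(633), array([544.4, 277.1]), array([ 0.465 , -0.3957])) home frame -0.0485 0.0043
230 [86, 59, 73, 90, 104, 113, 123, 135, 137, 137, 133, 126, 115, 83, 87, 83, 52, 71, 89, 105, 115, 125, 135, 136, 95, 84, 69, 50, 50, 51, 67, 150, 152, 152, 153]
250 [91, 67, 65, 87, 102, 112, 125, 133, 144, 142, 138, 128, 120, 101, 92, 90, 67, 66, 83, 98, 115, 124, 135, 143, 141, 115, 74, 55, 51, 54, 63, 113, 151, 150, 150]
270 [101, 85, 62, 84, 99, 114, 121, 132, 143, 143, 137, 130, 124, 117, 94, 102, 97, 52, 78, 94, 108, 118, 128, 141, 140, 134, 78, 65, 53, 55, 55, 68, 148, 140, 152]
290 [86, 85, 61, 81, 96, 115, 122, 133, 143, 147, 141, 137, 124, 117, 86, 87, 90, 69, 69, 88, 106, 116, 127, 136, 141, 136, 91, 72, 58, 50, 57, 54, 89, 151, 150]
[[516.8, 297.3], [515.9, 253.6], [515.1, 211.3]]
[[518.2, 297.4], [517.2, 253.6], [516.4, 211.4]]
[(np.int32(279), array([282.5,  78. ]), array([ 0.9921, -0.9617])), (np.int32(373), array([231.6, 257.7]), array([0.7686, 0.2251]))]
```

```bash
python3 -c "
from workcell import env
print(env.hand_in())"
```

```text
the job is handed in; nothing more can be done
None
```

The job is done and handed in at about 49 s of the 208 s; no verdict was reported.

**Cookies:** Two cookies were present. I pushed each one against the lip, slid the blade under it and carried it to the carton. This arm cannot tilt its tool, so I did not tip them in. I set the blade just above the carton floor and pulled it out sharply from under each cookie. When I checked at the loading end, both lay flat, chip side up and apart, at carton x/y of about (0.091, 0.001) m and (-0.050, 0.004) m. The first is about 13 mm inside the x limit.

**Carton:** I pushed it with the open fingers until it stopped, with the push force rising to about 18 N. In the last top picture, the cookies measured from my estimate of home match their earlier places in the carton to about 1 mm. That puts the carton home.

**Turner:** It is back in its rest within about 1.5 mm lengthwise and 2.5 mm sideways of where it was, with the handle angle unchanged. I judged its height from the picture only.

**What went wrong or stayed unsure:**
- Cookie 2 slipped or was knocked 14 mm sideways during the first push, so I backed off, realigned and scooped again.
- In the last side picture my cookie check found no cookies in the carton, so the final cookie positions rest on the top camera alone.
- I had already viewed all 16 allowed pictures, so the pushing stage and the turner's return were checked by numbers, not by eye.

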